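# Reset the router-table fence and clear the table

### The arm

A 6-joint arm with a two-finger parallel gripper is mounted at the origin on the work surface. World frame = base frame: x ahead of the robot, y to its left, z up, the work surface at z = 0. Lengths are in m, angles in rad, forces in N, time in s.
With the tool pointing down it reaches from about 0.35 to 0.8 m from the base axis. Payload 7.3 kg.
Tool frame: the origin (TCP) lies at the centre of the arm's flange, where the gripper is bolted on; the fingertips stand finger_overhang ahead of it and the grasp point (between the pads) lies 155 mm ahead of it (finger_overhang is the distance from the TCP to the fingertips, in m); x points along the fingers, y is the direction in which the jaws open and shut, and the axes are right-handed (so a half turn about x gives the same grasp; the last joint's range is limited). The gripper opens to 85 mm and grips with 20 to 120 N. Pads are 22 mm wide; open, the fingers measure 114 mm over their backs; the gripper's body (76 mm by 85 mm) begins 54 mm behind the grasp point. The pads swing forward as they close: fully open they stand 13 mm farther back than shut.
Start: joints at [-1.399, 0.342, 1.524, -0, 1.275, -0.146], TCP at [0.164, -0.499, 0.405] pointing down, gripper open.
Joint ranges: [-2.53, 2.53], [-0.77, 2.02], [0.04, 2.7], [-1, 4.14], [0.28, 2.66], [-3.11, 3.11]. Speed limits (rad/s): [2.57, 2.57, 3.14, 3.14, 3.14, 3.14].

### API

Orientations are given as a unit quaternion [x, y, z, w].
In Python, from workcell import * gives the robot as it stands. The module is installed in compiled form; this text tells all that it offers.
- The arm moves only by the tool arm_command, never from a script. Its argument "commands" is text: rows parted by semicolons, each of 7 numbers parted by spaces: the turn, a rotation vector about the tool's x, y, z in degrees, then the shift along the tool's x, y, z in mm, then the finger opening in mm, from 0 to 85.4. In form: ax ay az dx dy dz claw; .... A call has 1 to 20 rows; each row is the pose to reach, as a shift and turn from the pose commanded when the call began, along the tool's axes at that moment; what a row does not reach only later rows make up. A row lasts 1/10 s, in which the tool goes at most 50 mm and 8.59 degrees, less where a joint would pass 70% of its speed; a pose out of reach is approached as far as the arm can. A call with a gripper value outside its range is refused whole. The fingers move at their own pace and stop on an object; "grip_force" is the grip in N (left out, the last holds). Time passes only in rows, so rows that repeat a pose let the fingers close. It gives the time, the measured TCP pose, the force and the opening at its end, in the units of the state.
- sense(): the state, without advancing time (a new reading comes with each control period).
- capture(name): name is "scene" or "top"; returns a dict with "frame" (420x560x3 uint8, red, green, blue), "depth" (420x560 float32, m along the optical axis (not along the pixel's ray), 0 where there is no reading), "fx", "fy", "cx", "cy" (pixels), "dist_coeffs" ([k1, k2, p1, p2, k3] as OpenCV has them; the pictures are not rectified), "rvec" (rotation vector, rad) and "tvec" (3), from world to camera coordinates, as OpenCV has them. Camera axes: x right, y down, z forward; pixel columns grow to the right and rows downward; lengths in m; the calibration is good to about 2 mm. A picture is of the moment at which its call begins.
- sign_off(): hands the job in, once; it reports no verdict.
Trained networks look in the newest picture that a camera, given by its name, has taken for a name from the list of things; names that differ only in an ending like _2 or _b are one class to them, and where a whole thing is asked for, a point or a joint stands for the part that bears it (a point fixed in the world has none). Each returns a list of dicts, best first, with "p" (0 to 1); they miss things now and then, are a little off and sometimes report something else, mostly with a low value. They report only what shows in the picture. A call takes as long as a camera call. They do not tell look-alikes from the thing itself.
- cut_out(camera, name): "pixels" (420x560 bool, what is visible of it) and "at" ([column, row] in pixels, amid what is visible of it).
The state is a dict: "time": time; "joints": joint angles; "joint_vel": joint speeds; "effort": joint torques, N m; "tool_pos": TCP position; "tcp_rot": TCP orientation; "wrist_force": force on the tool from outside, world axes, zero at the start; "torque": the same for the moment, N m; "gripper_width": opening from 0.0 (shut) to 1.0 (fully open).
Only numpy, scipy, OpenCV 4.12 (cv2) and the standard library are available. Lean on these libraries where they do the work, as an engineer would, in place of code of your own. Each camera call takes 0.05 s, during which the arm holds its last target.

### The job

Get the router table ready: hang every push saddle and every pair of ear defenders that stands on it over the wooden rail on the left, astride the rail, still and let go. Swing the fence lock free, crank the fence back until its pointer is a good 5 mm behind the brass marker, then crank forward only and stop with the pointer on the marker (within 2 mm), so that the play in the feed is taken up, and swing the lock tight again. Never crank with the lock tight, and leave the sanding block, brad box and glue bottle where they are.

Things in the scene. Friction and masses are not known exactly. Their poses are not given: they have to be found in the camera images.
- deck: grey router-table top, a slab 470 mm (own x) by 620 mm (own y) by 30 mm; origin at the centre of its underside. The fence stands across it along x and is fed along y: own +y is forward (the open half, where the things to hang stand), -y is back (gear head with the crank). The fence is 86 mm high, 380 mm long, 48 mm thick
- rail_mid (a point): middle of the wooden rail: a level straight bar 38 mm wide and 34 mm high in section, 420 mm long between two wooden posts that stand 10 mm above it; the point is at the centre of the section, 153 mm above the bench, so the flat top is 170 mm above the bench. Own x runs along the rail, y level across it, z up
- ear1_mid (a point): black ear defenders; point: centre, 77.5 mm above the cups' underside. 155 mm high, 163 wide (own x), 62 deep (own y), stands on two cups 90 mm apart, each 32 thick, 78 high. Crown pad 62 (x) x 26 (y) x 20 mm thick, 57.5 to 77.5 mm above the point: pinch it across y with the finger ends. 0.26 kg. Hung, own y lies along the rail, pad on it, a cup each side. None if absent
- ear2_mid (a point): black ear defenders; point: centre, 77.5 mm above the cups' underside. 155 mm high, 163 wide (own x), 62 deep (own y), stands on two cups 90 mm apart, each 32 thick, 78 high. Crown pad 62 (x) x 26 (y) x 20 mm thick, 57.5 to 77.5 mm above the point: pinch it across y with the finger ends. 0.26 kg. Hung, own y lies along the rail, pad on it, a cup each side. None if absent
- saddle1_mid (a point): plywood push saddle, upside-down U on its legs; point: centre, 74 mm above the feet. 92 mm wide (own x), 110 long (own y); legs 18 thick, 85 deep, 56 apart; top board's underside 11 mm, top 29 mm above the point; round wooden knob on top, 32 across, 45 tall (29 to 74 mm above), to grip. 0.34 kg. Hung, own y lies along the rail, legs either side. None if absent
- saddle2_mid (a point): plywood push saddle, upside-down U on its legs; point: centre, 74 mm above the feet. 92 mm wide (own x), 110 long (own y); legs 18 thick, 85 deep, 56 apart; top board's underside 11 mm, top 29 mm above the point; round wooden knob on top, 32 across, 45 tall (29 to 74 mm above), to grip. 0.34 kg. Hung, own y lies along the rail, legs either side. None if absent
- pointer (a point): tip of the thin steel pointer at the far (+x) end of the fence, in the plane of the fence's face, 4 mm above the table top; moves with the fence; axes as the deck's
- marker_line (a point): black line across the top of the brass marker, a block 14 x 18 x 18 mm beside the steel scale at the far edge of the table top: the mark. Fixed for this run; axes as the deck's. On the mark means that the pointer and this line agree along the deck's y; behind it means less y
- nut (a point): brass feed nut, 34 x 12 x 30 mm, between two lugs 14 mm apart at the back of the fence; its centre. The crank moves the nut, the nut pushes the fence. Nut 62 mm behind the pointer (deck y): bearing on the front lug, play taken up forward; 64 mm behind: bearing on the back lug
- fence (a joint): travel of the fence along the deck's y, m: 0 at the start, growing forward, from -0.055 to 0.006. It is stiff (about 25 N of friction) and stays where it is left. The starting place is 7 to 29 mm forward of the mark
- crank (a joint): angle of the feed crank, rad, 0 at the start, growing clockwise seen from above. Clockwise moves the fence forward, anticlockwise back, 10 mm a turn, but after each change of direction about a fifth of a turn (2 mm) of play passes first. Turns endlessly, about 2 N at the handle, stays where it is left
- crank_axis (a point): point on the upright axis of the crank at the height of the middle of its handle
- crank_grip (a point): centre of the crank's upright handle, a black grip 28 mm across and 60 mm tall that spins freely on its pin, 60 mm from the crank axis, so it can be held from above and led round; its foot is on the crank arm, 30 mm below this point
- lock (a joint): angle of the fence lock lever about its upright axis, rad: 0 is free, 1.2 is tight (the stops); grows anticlockwise seen from above, stays where it is left, about 2 N at the knob. Starts tight, above 1.05. Free below 0.25, tight above 0.95. It does not bar the crank here, but winding against a tight lock is a fault
- lock_pivot (a point): point on the upright axis of the lock lever at the height of the middle of its knob
- lock_knob (a point): centre of the upright black knob at the end of the lock lever, 24 mm across and 36 mm tall, 75 mm from the pivot; the lever arm lies just under it, 14 mm below this point
- sander: yellow sanding block with black sole, 115 x 62 x 49 mm, on the table top beside the gear head; origin under its centre; bystander
- glue: white glue bottle, 64 mm across, 170 mm tall, on the bench; origin under its centre; bystander
- brads: open wooden box of brads 160 x 85 x 45 mm on the bench; origin under its centre; bystander
Mind the look-alikes: they are no part of the job. What is shaped like the part that bears saddle2_mid but blue is not meant.

How it is judged:
On the way, in this order (a step that is already met when the one before it is completed fails the run):
1. the lock lever is swung free (value of joint lock below 0.25 rad), for 0.2 s.
2. the fence is wound back at least 4 mm behind the marker (y of pointer in the frame of marker_line below -0.004 m), for 0.2 s.
3. the fence is brought forward to the marker, within 2 mm, with the nut bearing forward (play taken up) (y of pointer in the frame of marker_line between -0.002 and 0.002 m and y of nut in the frame of pointer above -0.0628 m), for 0.3 s.
4. the lock lever is swung tight (value of joint lock above 0.95 rad), for 0.2 s.
At the end, for the whole second after the job is handed in: Pointer within 2 mm of the marker line (deck y), nut within 0.8 mm of bearing forward, lock above 0.95 rad; every saddle and pair of ear defenders present rests astride the rail between the posts, within 40 mm of its axis, under 0.3 rad from upright, at rest (all of step 3 and value of joint lock above 0.95 rad and x of ear1_mid in the frame of rail_mid between -0.205 and 0.205 m and y of ear1_mid in the frame of rail_mid between -0.04 and 0.04 m and z of ear1_mid in the frame of rail_mid between -0.06 and -0.025 m and angle between each of ear1_mid, ear2_mid, saddle1_mid, saddle2_mid's own z axis and vertical below 0.3 rad and contact force between each of ear1, ear2, saddle1, saddle2 and rail above 0.5 N and linear speed of each of ear1, ear2, saddle1, saddle2 below 0.04 m/s and x of ear2_mid in the frame of rail_mid between -0.205 and 0.205 m and y of ear2_mid in the frame of rail_mid between -0.04 and 0.04 m and z of ear2_mid in the frame of rail_mid between -0.06 and -0.025 m and x of saddle1_mid in the frame of rail_mid between -0.205 and 0.205 m and y of saddle1_mid in the frame of rail_mid between -0.04 and 0.04 m and z of saddle1_mid in the frame of rail_mid between -0.01 and 0.02 m and x of saddle2_mid in the frame of rail_mid between -0.205 and 0.205 m and y of saddle2_mid in the frame of rail_mid between -0.04 and 0.04 m and z of saddle2_mid in the frame of rail_mid between -0.01 and 0.02 m); the robot touches nothing.
It fails at once if the crank is wound while the lock is tight (value of joint lock above 0.7 rad and (velocity of joint crank above 0.8 rad/s or velocity of joint crank below -0.8 rad/s)).
It fails at once if a bystander (sanding block, glue, brad box) is pushed more than 50 mm (distance of any of sander, glue, brads from where it was at the start of the episode above 0.05 m).
Of ear1, ear2, saddle1, saddle2 only 2 to 3 are there at a start; the rules pass over those that are not, and their reading is None.
At some moment in a run one of ear1, ear2, saddle1, saddle2 may be knocked a few centimetres aside while the robot is not near it.
It also fails if it takes over 210 s, if anything falls off the work surface, if the arm or the gripper's body presses on something with over 40 N, if the wrist force passes 120 N, or if a joint passes its speed limit or range.

## Working session

There is one attempt and no reset: what is moved stays moved. The work goes in short steps, Python scripts to look and compute and a tool call to move; the robot and the scene stay as the last step left them, time stands still between calls to the robot, and variables do not carry over. Pictures are saved under pics/ and viewed, and the job is handed in when it is done.

Besides the shell and the picture viewer there is one more tool, called after "Emit:" as name(argument=value, ...) on one line, values as JSON. arm_command: Moves the arm, as the interface text tells. Its arguments: {"type":"object","properties":{"commands":{"type":"string"},"grip_force":{"type":"number"}},"required":["commands"]}

```bash
mkdir -p pics; cat > h.py <<'E'
from workcell import *
import numpy as np, cv2, json
from scipy.spatial.transform import Rotation as R
def cam(c):
    K=np.array([[c["fx"],0,c["cx"]],[0,c["fy"],c["cy"]],[0,0,1.]])
    return K,np.array(c["dist_coeffs"],float),np.array(c["rvec"],float),np.array(c["tvec"],float)
def save(c,n,box=None,s=1):
    f=c["frame"][:,:,::-1]
    if box: f=f[box[1]:box[3],box[0]:box[2]]
    if s!=1: f=cv2.resize(f,None,fx=s,fy=s,interpolation=cv2.INTER_CUBIC)
    cv2.imwrite("pics/"+n,f)
def world(c,uv,depth=None):
    uv=np.atleast_2d(np.array(uv,float));K,D,r,t=cam(c)
    n=cv2.undistortPoints(uv[:,None,:],K,D)[:,0]
    if depth is None: depth=np.array([c["depth"][int(round(v)),int(round(u))] for u,v in uv])
    p=np.c_[n*depth[:,None],depth]
    return (p-t.ravel())@cv2.Rodrigues(r)[0]
def onplane(c,uv,z):
    uv=np.atleast_2d(np.array(uv,float));K,D,r,t=cam(c)
    n=cv2.undistortPoints(uv[:,None,:],K,D)[:,0];Rm=cv2.Rodrigues(r)[0]
    d=np.c_[n,np.ones(len(n))]@Rm; o=-Rm.T@t.ravel()
    return o+d*((z-o[2])/d[:,2])[:,None]
def cloud(c):
    h,w=c["depth"].shape;v,u=np.mgrid[:h,:w]
    P=world(c,np.c_[u.ravel(),v.ravel()],c["depth"].ravel().astype(float))
    P=P.reshape(h,w,3);P[c["depth"]<=0]=np.nan;return P
def proj(c,P):
    K,D,r,t=cam(c);return cv2.projectPoints(np.atleast_2d(np.array(P,float)),r,t,K,D)[0][:,0]
E
python3 - <<'E'
from h import *
s=sense();print({k:np.round(v,3) if not isinstance(v,dict) else v for k,v in s.items()})
for n in("scene","top"):
    c=capture(n);save(c,n+"0.png");K,D,r,t=cam(c);print(n,-cv2.Rodrigues(r)[0].T@t.ravel())
E
ls
```

```text
{'time': np.float64(0.0), 'joints': array([-1.399,  0.343,  1.525,  0.   ,  1.275, -0.146]), 'joint_vel': array([ 0.002, -0.001,  0.   ,  0.001, -0.001, -0.001]), 'effort': array([ 4.0000e-03, -4.3367e+01, -2.4601e+01,  0.0000e+00,  8.0000e-03,
       -0.0000e+00]), 'tool_pos': array([ 0.164, -0.499,  0.404]), 'tcp_rot': array([ 0.698,  0.112, -0.698,  0.111]), 'wrist_force': array([ 0.429, -0.223,  0.908]), 'torque': array([-0.027,  0.001,  0.029]), 'gripper_width': np.float64(0.999)}
scene [ 1.01394086 -0.7146233   1.4096454 ]
top [ 0.25247717 -0.02075181  1.69369303]
h.py
pics
```

View pics/scene0.png

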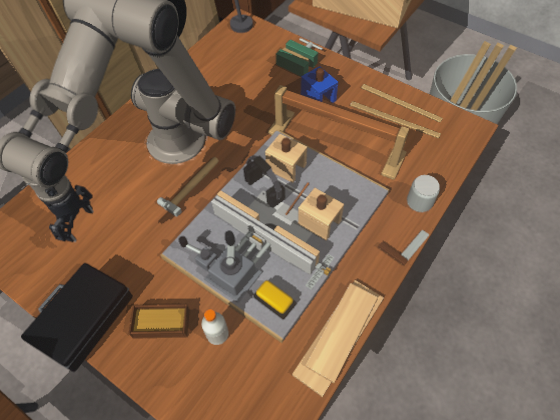

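View pics/top0.png

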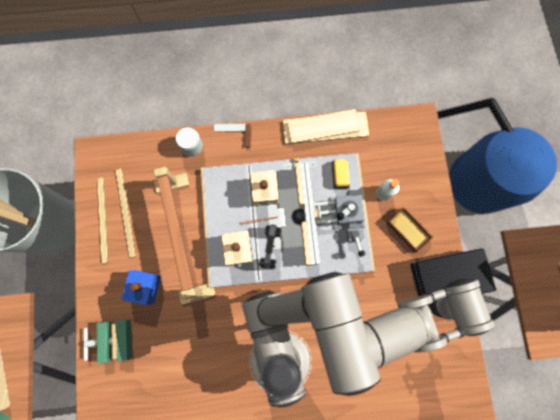

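```bash
python3 - <<'E'
from h import *
for n in("scene","top"):
    c=capture(n);P=cloud(c)
    np.save(n+"P.npy",P)
    for k in ["deck","fence","ear1_mid","saddle1_mid","crank_grip","lock_knob","pointer","marker_line","nut","sander","glue","brads"]:
        for o in cut_out(n,k):
            m=o["pixels"];q=P[m];
            if not m.any(): continue
            print(n,k,round(o["p"],2),np.round(o["at"]),m.sum(),np.round(np.nanmedian(q,0),3),"zmax",np.round(np.nanpercentile(q[:,2],98),3))
E
```

```text
scene deck 0.95 [274. 240.] 20229 [ 0.557 -0.176  0.033] zmax 0.122
scene deck 0.56 [192. 249.] 258 [ 0.385 -0.33   0.095] zmax 0.126
scene fence 0.63 [263. 236.] 3002 [ 0.545 -0.171  0.108] zmax 0.121
scene ear1_mid 0.55 [154. 321.] 1803 [ 0.435 -0.548  0.028] zmax 0.048
scene saddle1_mid 0.92 [320. 214.] 1550 [ 0.648 -0.025  0.132] zmax 0.178
scene saddle1_mid 0.19 [194. 248.] 248 [ 0.394 -0.33   0.095] zmax 0.126
scene crank_grip 0.67 [228. 237.] 129 [ 0.495 -0.272  0.18 ] zmax 0.197
scene lock_knob 0.68 [189. 248.] 228 [ 0.388 -0.331  0.095] zmax 0.124
scene lock_knob 0.17 [255. 235.] 38 [ 0.528 -0.191  0.087] zmax 0.093
scene pointer 0.87 [263. 236.] 3069 [ 0.547 -0.171  0.108] zmax 0.121
scene pointer 0.61 [253. 238.] 42 [ 0.528 -0.191  0.087] zmax 0.093
scene marker_line 0.6 [328. 272.] 14 [ 0.757 -0.143  0.049] zmax 0.053
scene nut 0.44 [261. 237.] 2975 [ 0.548 -0.171  0.108] zmax 0.12
scene nut 0.41 [253. 238.] 33 [ 0.528 -0.191  0.088] zmax 0.093
scene sander 0.9 [272. 299.] 907 [ 0.683 -0.316  0.077] zmax 0.086
scene glue 0.69 [213. 325.] 741 [ 0.603 -0.486  0.11 ] zmax 0.
[... 290 characters left out ...]
2 [389. 190.] 355 [ 0.581 -0.465  0.112] zmax 0.173
top pointer 0.92 [309. 216.] 1528 [ 0.516 -0.159  0.11 ] zmax 0.121
top pointer 0.74 [262. 185.] 806 [ 0.631 -0.005  0.133] zmax 0.177
top pointer 0.69 [269. 244.] 538 [ 0.411 -0.006  0.128] zmax 0.189
top nut 0.65 [180. 237.] 2406 [0.486 0.32  0.168] zmax 0.182
top nut 0.41 [264. 187.] 723 [ 0.632 -0.007  0.133] zmax 0.177
top sander 0.86 [340. 175.] 490 [ 0.666 -0.303  0.076] zmax 0.086
top sander 0.43 [264. 186.] 810 [ 0.63  -0.008  0.133] zmax 0.177
top glue 0.6 [179. 235.] 2489 [0.487 0.319 0.167] zmax 0.182
top glue 0.53 [385. 192.] 346 [ 0.58  -0.465  0.113] zmax 0.173
top brads 0.96 [411. 231.] 1079 [ 0.429 -0.549  0.028] zmax 0.049
```

The scene shows two plywood saddles (scene ~(286,155) and (320,212)), black ear defenders (~(265,180)), the rail behind them and a blue saddle look-alike (320,85). I'll enlarge these.

```bash
python3 - <<'E'
from h import *
c=capture("scene");save(c,"s1.png",(150,80,420,300),2.9)
c=capture("top");save(c,"t1.png",(150,140,400,310),3.1)
E
```

```text
(no output)
```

View pics/s1.png

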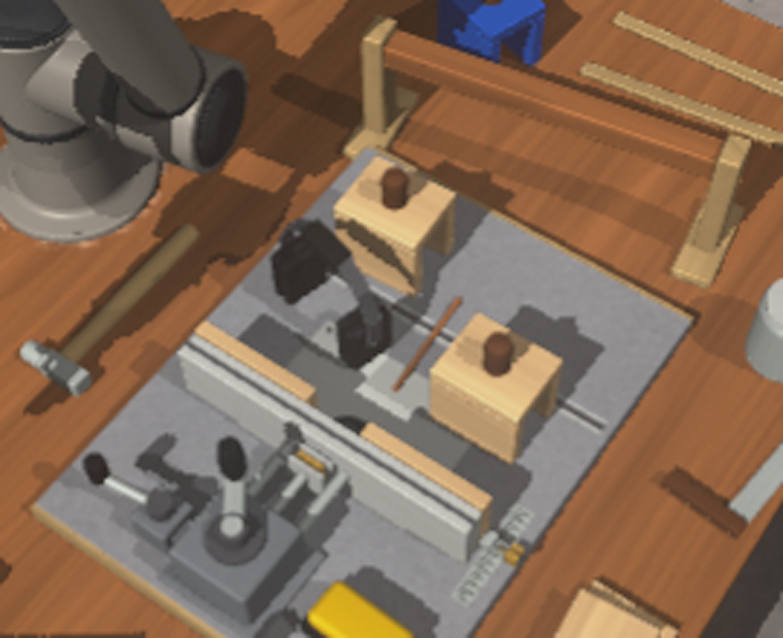

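View pics/t1.png

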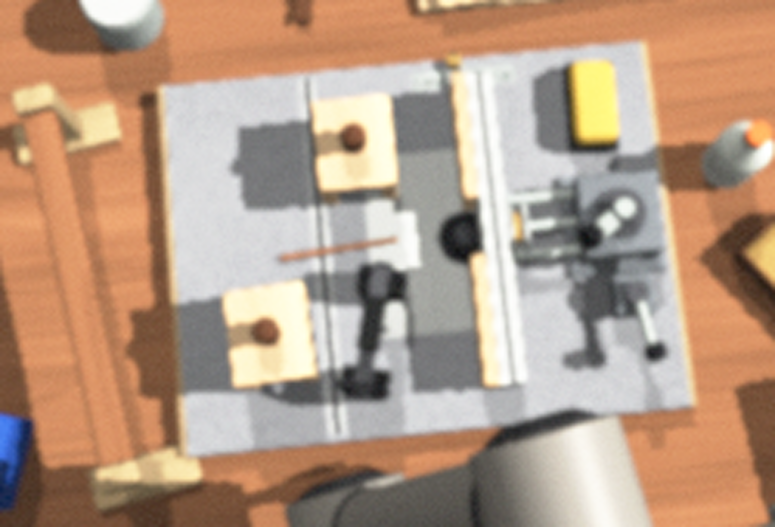

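```bash
cat > meas.py <<'E'
from h import *
def rect(q):
    r=cv2.minAreaRect((q*1000).astype(np.float32));return np.round(r[0],1),np.round(r[1],1),round(r[2],1)
def comps(P,zlo,zhi,xy,minn=8):
    m=(P[...,2]>zlo)&(P[...,2]<zhi)&(P[...,0]>xy[0])&(P[...,0]<xy[1])&(P[...,1]>xy[2])&(P[...,1]<xy[3])
    n,l,st,ce=cv2.connectedComponentsWithStats(m.astype(np.uint8),connectivity=8)
    for i in range(1,n):
        if st[i,4]>=minn:
            q=P[l==i];print("  ",st[i,4],"px",np.round(ce[i]),"mean",np.round(q.mean(0)*1000,1),rect(q[:,:2]))
E
python3 - <<'E'
from meas import *
for n in("scene","top"):
    P=np.load(n+"P.npy");print(n)
    W=(0.2,0.9,-0.5,0.5)
    m=(P[...,2]>.022)&(P[...,2]<.04)&(P[...,0]>.2)&(P[...,0]<.85)&(P[...,1]>-.45)&(P[...,1]<.3)
    nn,l,st,ce=cv2.connectedComponentsWithStats(m.astype(np.uint8));i=1+np.argmax(st[1:,4]);q=P[l==i];print("deck",rect(q[:,:2]),q.mean(0))
    print("saddletop");comps(P,.122,.142,(.3,.8,-.1,.2))
    print("above");comps(P,.145,.2,(.3,.8,-.1,.2),4)
    print("rail");comps(P,.16,.176,(.25,.8,.2,.45),50)
    print("fence");comps(P,.105,.13,(.3,.8,-.3,-.05),50)
    print("crank");comps(P,.15,.22,(.3,.8,-.4,-.2),4)
    print("lock");comps(P,.085,.14,(.3,.45,-.4,-.25),4)
E
```

```text
scene
deck (array([526.5, -73. ]), array([638.7, 476. ]), 89.6) [ 0.55935864 -0.09765929  0.03177537]
saddletop
   683 px [286. 151.] mean [428.4 110.5 133.8] (array([423.4, 117.7]), array([114. ,  97.2]), 2.3)
   35 px [278. 187.] mean [488.8 -24.3 131.5] (array([488.5, -25.4]), array([22.9, 13.1]), 89.7)
   843 px [321. 207.] mean [643.2  -9.7 134. ] (array([639.8,  -4.5]), array([ 95.6, 113. ]), 89.5)
above
   101 px [286. 143.] mean [426.6 112.7 169.8] (array([424.5, 115.6]), array([28.6, 32.2]), 18.2)
   294 px [265. 167.] mean [430.3  -8.7 175.5] (array([420.7,  -5. ]), array([ 27.6, 134.9]), 74.2)
   119 px [322. 200.] mean [642.3  -8.7 169.9] (array([641.6,  -4.8]), array([29.9, 29.1]), 76.9)
rail
   1215 px [342. 114.] mean [509.2 324.1 169.8] (array([499.5, 325.4]), array([474.7,  49. ]), 9.2)
fence
   1740 px [266. 227.] mean [ 534.1 -155.1  113.2] (array([ 525.4, -153. ]), array([ 53.4, 383.5]), 89.9)
   157 px [242. 260.] mean [ 543.4 -283.4  109.1] (array([ 539.2, -283.5]), array([71.3, 33.2]), 2.1)
crank
   121 px [229. 237.] mean [ 493.5 -270.8  180.1] (array([ 491.8,
[... 678 characters left out ...]
 [635.2  -7.4 173.6] (array([636.7,  -7.7]), array([28.7, 27. ]), 84.2)
   246 px [270. 245.] mean [413.6  -6.2 175.3] (array([417.2,  -6.9]), array([ 26.1, 135.5]), 74.7)
   69 px [236. 247.] mean [420.6 113.3 173.8] (array([421.1, 113.8]), array([29. , 29.5]), 40.0)
rail
   1320 px [175. 232.] mean [496.4 323.2 169.4] (array([507.8, 325.8]), array([447.9,  46.2]), 9.1)
fence
   1165 px [308. 214.] mean [ 520.3 -156.4  112.6] (array([ 525.4, -156. ]), array([ 48.7, 377.5]), 89.6)
crank
   57 px [341. 216.] mean [ 487.4 -265.5  184.9] (array([ 488.5, -267.8]), array([24.5, 24.6]), 23.7)
lock
   129 px [358. 244.] mean [ 392.5 -329.8  101.3] (array([ 393.4, -328.3]), array([98.3, 29.6]), 4.1)
```

```bash
python3 - <<'E'
from meas import *
import workcell
print([k for k in dir(workcell) if not k.startswith('_')], getattr(workcell,'finger_overhang',None))
s=sense();print(np.round(R.from_quat(s["tcp_rot"]).as_matrix(),3))
for n in("scene","top"):
    P=np.load(n+"P.npy");print(n)
    for lo,hi in((.08,.09),(.09,.1),(.1,.11),(.11,.118),(.118,.13)):
        print(lo);comps(P,lo,hi,(.33,.47,-.38,-.26),4)
    print("crank body")
    for lo,hi in((.1,.115),(.115,.125),(.125,.14),(.14,.17),(.17,.205)):
        print(lo);comps(P,lo,hi,(.46,.62,-.36,-.22),4)
    # rail line
    m=(P[...,2]>.163)&(P[...,2]<.177)&(P[...,0]>.33)&(P[...,0]<.66)&(P[...,1]>.27)&(P[...,1]<.39)
    q=P[m];b=np.linspace(.33,.66,12)
    for i in range(11):
        k=q[(q[:,0]>=b[i])&(q[:,0]<b[i+1])]
        if len(k)>5: print(np.round(k[:,0].mean(),3),np.round([k[:,1].min(),k[:,1].max(),k[:,2].mean()],3))
    m=(P[...,2]>.177)&(P[...,2]<.2)&(P[...,1]>.2)&(P[...,1]<.45);comps(P,.177,.2,(.2,.8,.2,.45),4)
c=capture("scene");save(c,"s2.png",(300,240,350,290),12)
save(c,"s3.png",(170,210,300,310),6)
c=capture("top");save(c,"t2.png",(270,140,320,180),12)
E
```

```text
['Unreachable', 'capture', 'cut_out', 'finger_overhang', 'sense', 'sign_off'] 0.1734
[[ 0.     0.312 -0.95 ]
 [-0.    -0.95  -0.312]
 [-1.     0.    -0.   ]]
scene
0.08
   9 px [200. 255.] mean [ 420.5 -335.    85.3] (array([ 421.7, -335. ]), array([ 5.2, 17.9]), 80.5)
   4 px [212. 253.] mean [ 443.9 -307.2   82.4] (array([ 442.7, -307.5]), array([3.3, 9. ]), 86.9)
   8 px [205. 258.] mean [ 438.7 -332.    85.7] (array([ 439.6, -331.4]), array([16.9,  4.7]), 57.3)
0.09
   125 px [197. 250.] mean [ 406.4 -328.1   94.4] (array([ 397.2, -327.5]), array([93.2, 28.2]), 5.8)
0.1
   12 px [183. 243.] mean [ 361.7 -338.9  105.6] (array([ 361.7, -338.6]), array([19.7,  5.1]), 54.6)
0.11
   4 px [185. 242.] mean [ 365.1 -333.4  113.2] (array([ 365. , -332.9]), array([ 0.9, 10.8]), 5.9)
   4 px [180. 243.] mean [ 357.6 -344.   113.7] (array([ 357.6, -344.5]), array([11.9,  2.6]), 10.3)
0.118
   42 px [182. 239.] mean [ 356.7 -335.   122.2] (array([ 356.2, -334.8]), array([20.2, 21.7]), 13.9)
crank body
0.1
   755 px [231. 267.] mean [ 531.1 -318.1  107.3] (array([ 524.8, -312.4]), array([101.9
[... 2186 characters left out ...]
]), 38.7)
0.14
   7 px [338. 219.] mean [ 482.4 -258.8  158.1] (array([ 482.2, -258.9]), array([14.9,  1.3]), 40.2)
0.17
   50 px [341. 216.] mean [ 488.  -266.2  188. ] (array([ 488.8, -267.7]), array([24.6, 24.2]), 20.0)
0.345 [0.278 0.32  0.17 ]
0.375 [0.284 0.325 0.17 ]
0.405 [0.288 0.327 0.17 ]
0.435 [0.294 0.333 0.169]
0.465 [0.299 0.339 0.17 ]
0.495 [0.302 0.343 0.17 ]
0.525 [0.306 0.349 0.169]
0.555 [0.313 0.353 0.17 ]
0.585 [0.318 0.36  0.17 ]
0.615 [0.321 0.366 0.17 ]
0.645 [0.326 0.371 0.169]
   77 px [159. 172.] mean [717.3 363.  180.9] (array([718.2, 360.9]), array([29. , 48.5]), 9.5)
   91 px [188. 293.] mean [277.7 288.5 180.9] (array([277.5, 288.7]), array([27.1, 47.4]), 7.9)
```

View pics/s2.png

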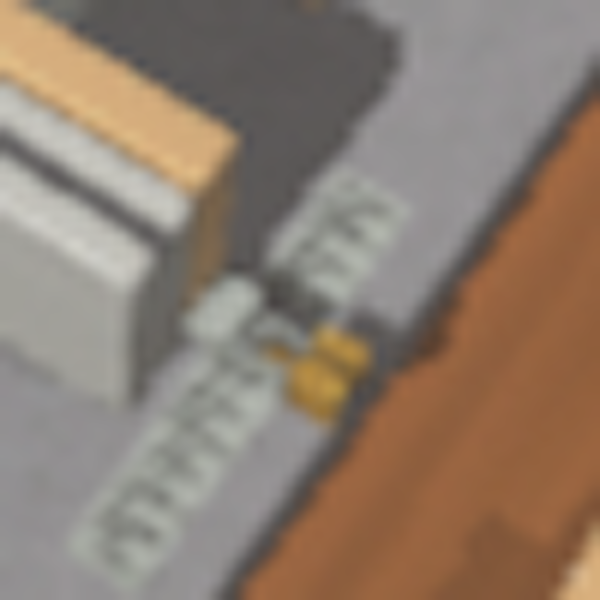

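View pics/s3.png

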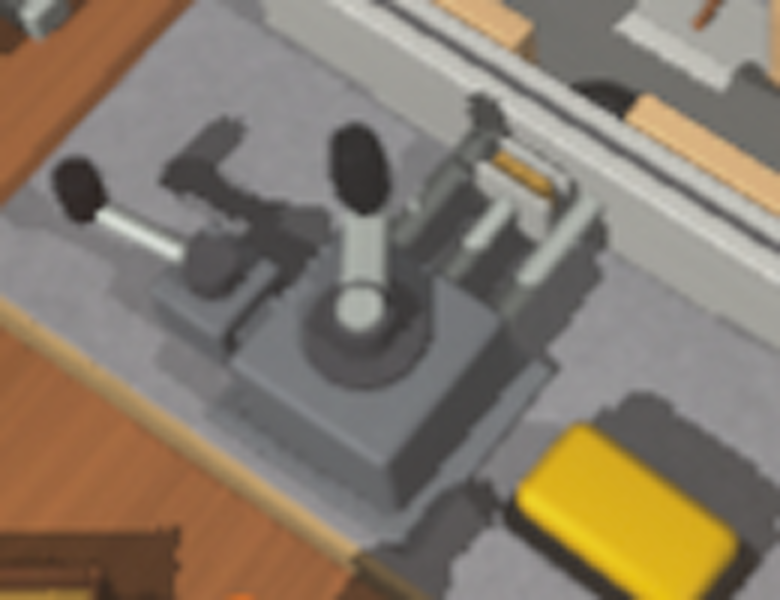

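View pics/t2.png

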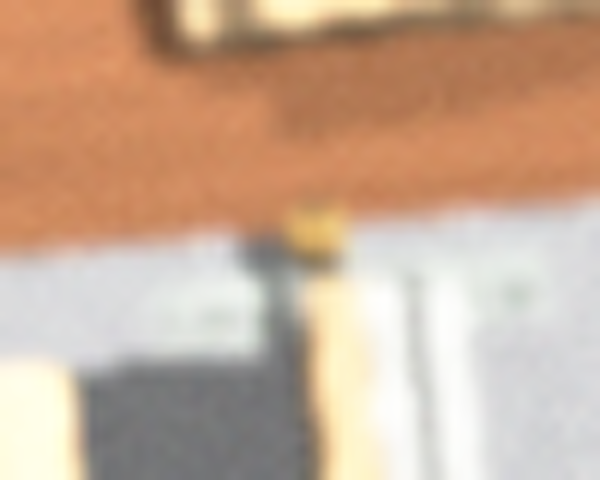

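The picture shows the lock knob at scene (182,239), upright crank handle at (228,237), brass nut at (257,238), and marker at (327,271) with the fence face forward of its line. I'll begin with the lock.

```bash
cat >> h.py <<'E'
def plan(wps):
    """wps: (x,y,z mm of TCP, yaw deg of tool y or None). prints rows in tool frame"""
    s=sense();M=R.from_quat(s["tcp_rot"]).as_matrix();p=np.array(s["tool_pos"])*1000
    yaw0=np.degrees(np.arctan2(M[1,1],M[0,1]))
    print("t",round(s["time"],1),"TCP",p.round(1),"yaw",round(yaw0,1),"tilt",M[:,0].round(3),"F",np.round(s["wrist_force"],1),"w",round(s["gripper_width"]*85.4,1),"j6",round(s["joints"][5],2))
    for w in wps:
        d=M.T@(np.array(w[:3],float)-p)
        if w[3] is None: rv=np.zeros(3)
        else:
            a=np.radians(w[3]);T=np.c_[[0,0,-1.],[np.cos(a),np.sin(a),0],np.cross([0,0,-1.],[np.cos(a),np.sin(a),0])]
            rv=np.degrees(R.from_matrix(M.T@T).as_rotvec())
        print("%.1f %.1f %.1f %.1f %.1f %.1f"%(*rv,*d))
E
python3 - <<'E'
from h import *
plan([(356,-335,350,-82),(356,-335,272,-82)])
E
```

```text
t 1.6 TCP [ 164.1 -498.7  404.7] yaw -71.8 tilt [ 0. -0. -1.] F [-0.7 -0.7 -0. ] w 85.5 j6 -0.15
10.2 -0.0 -0.0 54.7 -95.6 -233.5
10.2 -0.0 -0.0 132.7 -95.6 -233.5
```

Emit:
arm_command(commands="10 0 0 54.7 -95.6 -233.5 50;10 0 0 54.7 -95.6 -233.5 50;10 0 0 54.7 -95.6 -233.5 50;10 0 0 54.7 -95.6 -233.5 50;10 0 0 54.7 -95.6 -233.5 50;10 0 0 54.7 -95.6 -233.5 50;10 0 0 54.7 -95.6 -233.5 50;10 0 0 54.7 -95.6 -233.5 50;10 0 0 100 -95.6 -233.5 50;10 0 0 120 -95.6 -233.5 50;10 0 0 132 -95.6 -233.5 50;10 0 0 132 -95.6 -233.5 50", grip_force=20)

```text
time: 2.8
tool_pos: [0.3546, -0.3361, 0.2715]
tcp_rot: [-0.705, -0.05, 0.706, -0.049]
wrist_force: [-0.2, 0.6, -0.3]
gripper_width: 0.585
```

Emit:
arm_command(commands="0 0 0 0 0 0 18;0 0 0 0 0 0 18;0 0 0 0 0 0 18;0 0 0 0 0 0 18;0 0 0 0 0 0 18;0 0 0 0 0 0 18")

```text
time: 3.4
tool_pos: [0.3558, -0.3356, 0.2738]
tcp_rot: [0.705, 0.05, -0.705, 0.052]
wrist_force: [-5.6, -3.2, 6.3]
gripper_width: 0.273
```

```bash
python3 - <<'E'
from h import *
c=capture("scene");save(c,"s4.png",(130,180,300,310),4.5)
pv=np.array([430.6,-324.8])
W=[]
for a in(175,162,149,136,130,126,122):
    k=pv+75*np.array([np.cos(np.radians(a)),np.sin(np.radians(a))]);W.append((k[0],k[1],271.5,-82+(a-188)))
plan(W)
E
```

```text
t 3.5 TCP [ 355.8 -335.5  273.8] yaw -81.8 tilt [ 0.    -0.003 -1.   ] F [-5.3 -2.8  5.7] w 22.7 j6 0.52
13.2 -0.0 -0.1 2.2 -17.1 -2.5
26.2 -0.0 -0.1 2.2 -33.1 -8.3
39.2 -0.0 -0.1 2.1 -47.4 -17.4
52.2 -0.1 -0.1 2.1 -59.2 -29.6
58.2 -0.1 -0.1 2.1 -63.7 -36.1
62.2 -0.1 -0.1 2.1 -66.3 -40.6
66.2 -0.1 -0.1 2.1 -68.6 -45.3
```

View pics/s4.png

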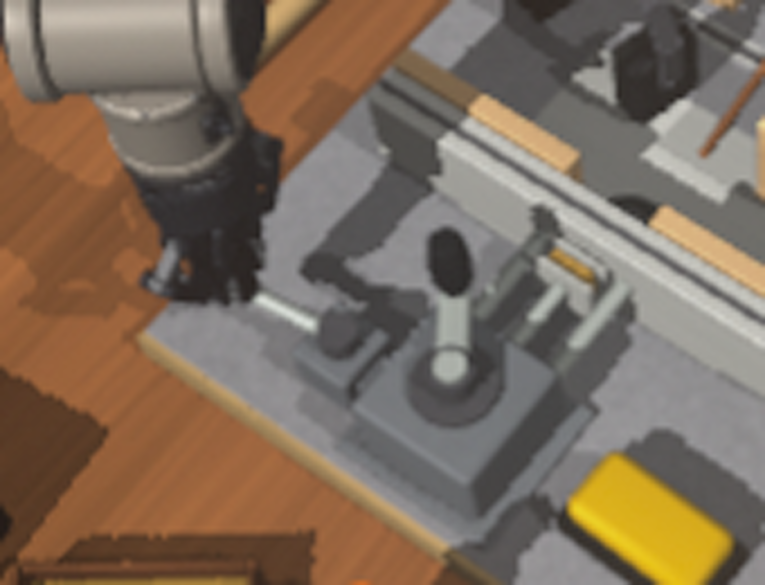

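The gripper has the knob at scene crop (205,290), holding it at about 23 mm. Swinging it free.

Emit:
arm_command(commands="0 0 0 -3 0 0 18;6.5 0 0 -3 -8.6 -0.8 18;13 0 0 -3 -17.1 -2.5 18;19.7 0 0 -3 -25.3 -5 18;26 0 0 -3 -33.1 -8.3 18;32.7 0 0 -3 -40.5 -12.5 18;39 0 0 -3 -47.4 -17.4 18;45.7 0 0 -3 -53.6 -23.1 18;52 0 0 -3 -59.2 -29.6 18;52 0 0 -3 -59.2 -29.6 18")

```text
time: 4.45
tool_pos: [0.3778, -0.2717, 0.2745]
tcp_rot: [0.656, -0.264, -0.655, -0.265]
wrist_force: [4.9, -4.7, -18.8]
gripper_width: 0.268
```

```bash
python3 - <<'E'
from h import *
pv=np.array([430.6,-324.8])
W=[]
for a in(130,126,122,119):
    k=pv+75*np.array([np.cos(np.radians(a)),np.sin(np.radians(a))]);W.append((k[0],k[1],274,-82+(a-188)))
plan(W)
E
```

```text
t 4.5 TCP [ 377.8 -271.7  274.5] yaw -133.9 tilt [ 0.001  0.    -1.   ] F [  4.9  -4.7 -18.8] w 22.9 j6 1.55
6.1 -0.0 0.1 0.5 -6.3 -0.3
10.1 -0.0 0.1 0.5 -11.4 -1.0
14.1 -0.0 0.1 0.5 -16.6 -2.1
17.1 -0.0 0.1 0.5 -20.4 -3.2
```

Emit:
arm_command(commands="6 0 0 0 -6.3 -0.3 18;10 0 0 0 -11.4 -1 18;14 0 0 0 -16.6 -2.1 18;14 0 0 0 -16.6 -2.1 18")

```text
time: 4.85
tool_pos: [0.3905, -0.2615, 0.2746]
tcp_rot: [0.619, -0.342, -0.619, -0.342]
wrist_force: [4.8, -4.8, -15.6]
gripper_width: 0.27
```

```bash
python3 - <<'E'
from h import *
plan([])
c=capture("scene");save(c,"s5.png",(130,180,300,310),4.5)
E
```

```text
t 4.8 TCP [ 390.5 -261.5  274.6] yaw -147.9 tilt [ 0. -0. -1.] F [  4.8  -4.8 -15.6] w 23.0 j6 1.83
```

View pics/s5.png

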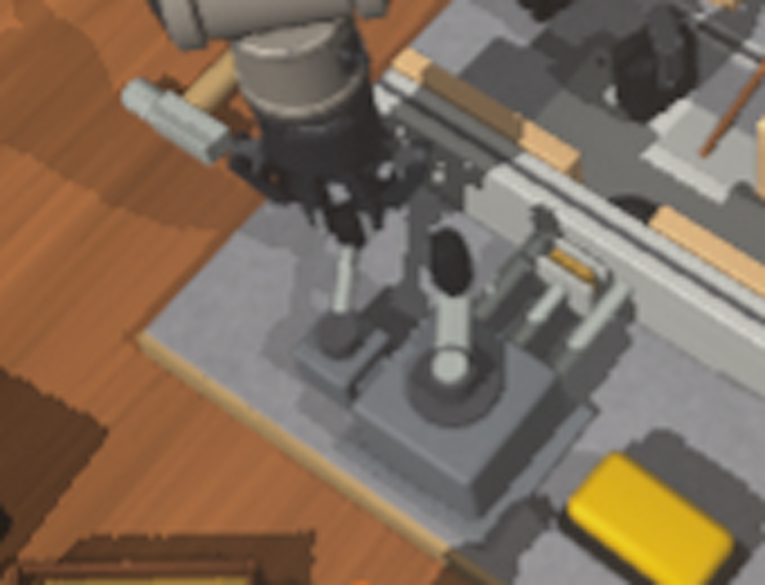

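Emit:
arm_command(commands="0 0 0 0 0 0 42;0 0 0 0 0 0 42;0 0 0 0 0 0 42;0 0 0 -30 0 0 42;0 0 0 -70 0 0 42;0 0 0 -110 0 0 42;0 0 0 -110 0 0 42")

```text
time: 5.6
tool_pos: [0.3906, -0.2621, 0.3912]
tcp_rot: [0.623, -0.343, -0.615, -0.341]
wrist_force: [0.8, 0.0, 0.1]
gripper_width: 0.49
```

```bash
python3 - <<'E'
from meas import *
c=capture("scene");P=cloud(c)
print(onplane(c,[(229.7,261.3)],.135))
comps(P,.118,.13,(.33,.47,-.38,-.2),4)
comps(P,.17,.2,(.46,.56,-.32,-.22),4)
save(c,"s6.png",(170,200,300,300),6)
plan([(490,-268.5,400,-140),(490,-268.5,330,-140)])
# ortho
def ortho(c,z,x0,x1,y0,y1,res=0.25):
    xs=np.arange(x0,x1,res);ys=np.arange(y1,y0,-res)
    X,Y=np.meshgrid(xs,ys);q=proj(c,np.c_[X.ravel(),Y.ravel(),np.full(X.size,z)]/[1000,1000,1]).reshape(*X.shape,2).astype(np.float32)
    return cv2.remap(c["frame"][:,:,::-1],q[...,0],q[...,1],cv2.INTER_CUBIC)
a=ortho(c,.034,700,790,-200,-90,.25);b=ortho(c,.048,700,790,-200,-90,.25)
im=np.hstack([a,b])
for y in range(-190,-90,10): cv2.putText(im,str(y),(0,int((-90-y)/.25)),0,.35,(0,0,255),1);cv2.line(im,(0,int((-90-y)/.25)),(im.shape[1],int((-90-y)/.25)),(0,0,255),1) if y%10==0 else 0
cv2.imwrite("pics/o1.png",im);print(im.shape)
E
```

```text
[[ 0.52552595 -0.31487924  0.135     ]]
   38 px [206. 227.] mean [ 390.  -261.8  122.1] (array([ 389.6, -260.5]), array([19.2, 21.1]), 32.5)
   87 px [228. 236.] mean [ 492.2 -270.   187.6] (array([ 491.3, -269. ]), array([24.6, 23.6]), 70.7)
t 5.7 TCP [ 390.1 -261.7  388.5] yaw -147.8 tilt [ 0.005 -0.004 -1.   ] F [ 0.4 -0.1  0.2] w 42.2 j6 1.83
-7.8 -0.4 0.1 -11.0 -80.9 -59.1
-7.8 -0.4 0.1 59.0 -80.8 -58.6
(440, 720, 3)
```

View pics/o1.png

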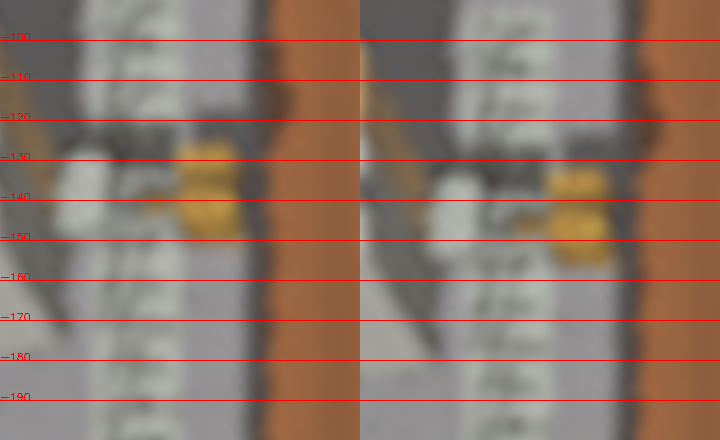

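View pics/s6.png

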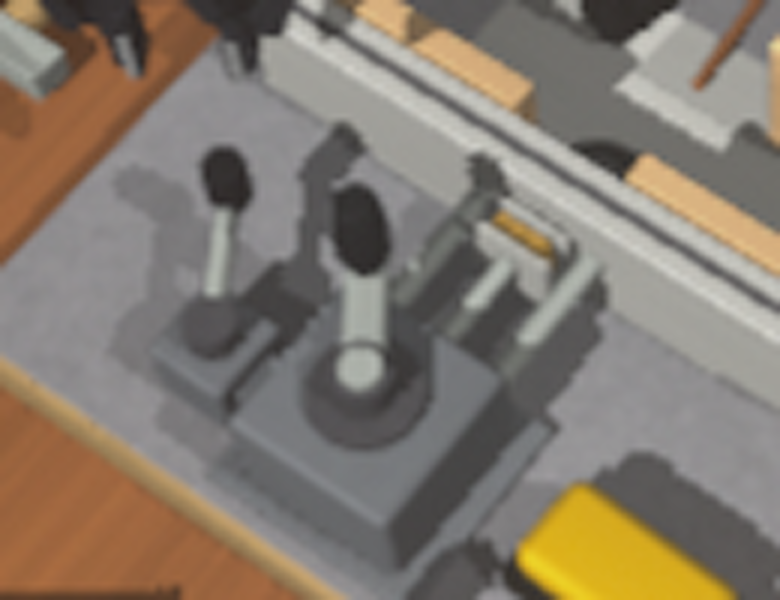

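The lock lever now points at the fence, with the knob at scene (207,229), so it is free. In the orthophoto the marker line is near y=-140 and the fence face is about 8 mm forward of it. Next I'll grip the crank.

```bash
python3 - <<'E'
from h import *
plan([(490.5,-268.5,400,-90),(490.5,-268.5,327,-90)])
E
```

```text
t 5.7 TCP [ 390.1 -261.7  388.5] yaw -147.8 tilt [ 0.005 -0.004 -1.   ] F [ 0.4 -0.1  0.2] w 42.2 j6 1.83
-57.8 -0.4 -0.1 -11.0 -81.4 -59.4
-57.8 -0.4 -0.1 62.0 -81.2 -58.9
```

Emit:
arm_command(commands="-57.8 -0.4 -0.1 -11 -81.2 -59 48;-57.8 -0.4 -0.1 -11 -81.2 -59 48;-57.8 -0.4 -0.1 -11 -81.2 -59 48;-57.8 -0.4 -0.1 -11 -81.2 -59 48;-57.8 -0.4 -0.1 -11 -81.2 -59 48;-57.8 -0.4 -0.1 -11 -81.2 -59 48;-57.8 -0.4 -0.1 -11 -81.2 -59 48;-57.8 -0.4 -0.1 -11 -81.2 -59 48;-57.8 -0.4 -0.1 30 -81.2 -59 48;-57.8 -0.4 -0.1 62 -81.2 -59 48;-57.8 -0.4 -0.1 62 -81.2 -59 48;-57.8 -0.4 -0.1 62 -81.2 -59 48;-57.8 -0.4 -0.1 62 -81.2 -59 24;-57.8 -0.4 -0.1 62 -81.2 -59 24;-57.8 -0.4 -0.1 62 -81.2 -59 24;-57.8 -0.4 -0.1 62 -81.2 -59 24", grip_force=20)

```text
time: 7.25
tool_pos: [0.4903, -0.2683, 0.3256]
tcp_rot: [-0.706, -0.001, 0.708, 0.001]
wrist_force: [-1.2, 1.8, 6.4]
gripper_width: 0.325
```

```bash
cat > circ.py <<'E'
from h import *
def rows(ax,a0,angs,r=60,dx=0):
    p0=r*np.array([np.cos(np.radians(a0)),np.sin(np.radians(a0))])
    s=sense();M=R.from_quat(s["tcp_rot"]).as_matrix()
    out=[]
    for a in angs:
        p=r*np.array([np.cos(np.radians(a)),np.sin(np.radians(a))])-p0
        d=M.T@np.array([p[0],p[1],0]);out.append("0 0 0 %g %.1f %.1f 24"%(dx,d[1],d[2]))
    print(";".join(out))
E
python3 - <<'E'
from circ import *
plan([])
rows(None,127,list(range(147,127+361,20))+[127+360])
E
```

```text
t 7.2 TCP [ 490.3 -268.3  325.6] yaw -90.0 tilt [-0.002  0.003 -1.   ] F [-1.2  1.8  6.4] w 27.8 j6 0.93
0 0 0 0 15.2 14.2 24;0 0 0 0 34.4 22.4 24;0 0 0 0 55.2 23.4 24;0 0 0 0 75.2 17.3 24;0 0 0 0 91.8 4.8 24;0 0 0 0 103.1 -12.7 24;0 0 0 0 107.8 -33.0 24;0 0 0 0 105.3 -53.7 24;0 0 0 0 95.8 -72.2 24;0 0 0 0 80.6 -86.4 24;0 0 0 0 61.4 -94.6 24;0 0 0 0 40.6 -95.7 24;0 0 0 0 20.7 -89.6 24;0 0 0 0 4.0 -77.0 24;0 0 0 0 -7.3 -59.6 24;0 0 0 0 -12.0 -39.2 24;0 0 0 0 -9.5 -18.6 24;0 0 0 0 0.0 0.0 24;0 0 0 0 0.0 0.0 24
```

Emit:
arm_command(commands="0 0 0 0 7.2 7.8 24;0 0 0 0 15.2 14.2 24;0 0 0 0 34.4 22.4 24;0 0 0 0 55.2 23.4 24;0 0 0 0 75.2 17.3 24;0 0 0 0 75.2 17.3 24")

```text
time: 7.85
tool_pos: [0.4731, -0.346, 0.3255]
tcp_rot: [-0.707, 0.001, 0.707, 0.001]
wrist_force: [-2.1, -1.4, 11.0]
gripper_width: 0.324
```

```bash
python3 - <<'E'
from meas import *
plan([])
for n in("scene",):
    c=capture(n);P=cloud(c)
    comps(P,.105,.13,(.6,.8,-.3,-.05),20)
    save(c,"s7.png",(150,200,350,340),4)
E
```

```text
t 7.8 TCP [ 473.1 -346.   325.5] yaw -90.1 tilt [-0.001 -0.    -1.   ] F [-2.1 -1.4 11. ] w 27.7 j6 0.81
   617 px [299. 248.] mean [ 660.2 -154.6  113.6] (array([ 659. , -153.9]), array([ 52.7, 118. ]), 89.9)
```

View pics/s7.png

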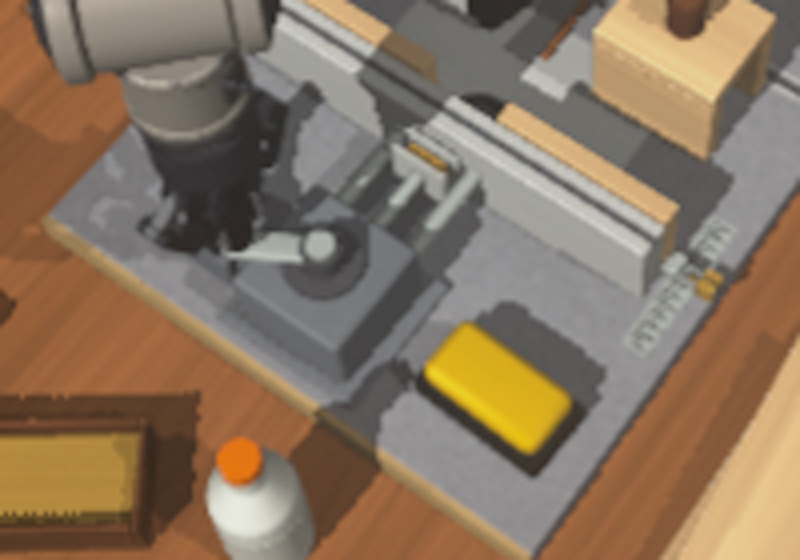

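The gripper leads the handle round and the crank arm follows (now pointing to -x). I'll continue back.

```bash
python3 - <<'E'
from circ import *
rows(None,207,list(range(217,207+371,20))+[587,587])
E
```

```text
0 0 0 0 8.9 -5.6 24;0 0 0 0 23.1 -20.8 24;0 0 0 0 31.2 -40.0 24;0 0 0 0 32.2 -60.8 24;0 0 0 0 26.1 -80.7 24;0 0 0 0 13.5 -97.4 24;0 0 0 0 -3.9 -108.7 24;0 0 0 0 -24.3 -113.3 24;0 0 0 0 -44.9 -110.8 24;0 0 0 0 -63.5 -101.3 24;0 0 0 0 -77.7 -86.0 24;0 0 0 0 -85.8 -66.8 24;0 0 0 0 -86.9 -46.0 24;0 0 0 0 -80.7 -26.1 24;0 0 0 0 -68.2 -9.5 24;0 0 0 0 -50.7 1.8 24;0 0 0 0 -30.4 6.5 24;0 0 0 0 -9.7 3.9 24;0 0 0 0 8.9 -5.6 24;0 0 0 0 16.6 -12.6 24;0 0 0 0 16.6 -12.6 24
```

Emit:
arm_command(commands="0 0 0 0 8.9 -5.6 24;0 0 0 0 23.1 -20.8 24;0 0 0 0 31.2 -40 24;0 0 0 0 32.2 -60.8 24;0 0 0 0 26.1 -80.7 24;0 0 0 0 13.5 -97.4 24;0 0 0 0 -3.9 -108.7 24;0 0 0 0 -24.3 -113.3 24;0 0 0 0 -44.9 -110.8 24;0 0 0 0 -63.5 -101.3 24;0 0 0 0 -77.7 -86 24;0 0 0 0 -85.8 -66.8 24;0 0 0 0 -86.9 -46 24;0 0 0 0 -80.7 -26.1 24;0 0 0 0 -68.2 -9.5 24;0 0 0 0 -50.7 1.8 24;0 0 0 0 -30.4 6.5 24;0 0 0 0 -9.7 3.9 24;0 0 0 0 8.9 -5.6 24;0 0 0 0 16.6 -12.6 24")

```text
time: 9.9
tool_pos: [0.4856, -0.3616, 0.3255]
tcp_rot: [-0.706, -0.0, 0.708, 0.001]
wrist_force: [-1.8, 2.3, 10.5]
gripper_width: 0.321
```

```bash
python3 - <<'E'
from circ import *
from meas import comps
plan([])
c=capture("scene");P=cloud(c)
comps(P,.105,.13,(.6,.8,-.3,-.05),20)
save(c,"s8.png",(300,240,350,290),12)
rows(None,587,list(range(607,758,20))+[757,757])
E
```

```text
t 9.9 TCP [ 485.6 -361.6  325.5] yaw -90.1 tilt [-0.002  0.001 -1.   ] F [-1.8  2.3 10.5] w 27.4 j6 0.81
   621 px [297. 250.] mean [ 659.3 -165.   113.4] (array([ 658.7, -164.6]), array([ 50.9, 117.2]), 89.9)
0 0 0 0 11.3 -17.5 24;0 0 0 0 16.0 -37.8 24;0 0 0 0 13.4 -58.5 24;0 0 0 0 3.9 -77.0 24;0 0 0 0 -11.3 -91.2 24;0 0 0 0 -30.5 -99.3 24;0 0 0 0 -51.3 -100.4 24;0 0 0 0 -71.2 -94.3 24;0 0 0 0 -80.1 -88.7 24;0 0 0 0 -80.1 -88.7 24
```

View pics/s8.png

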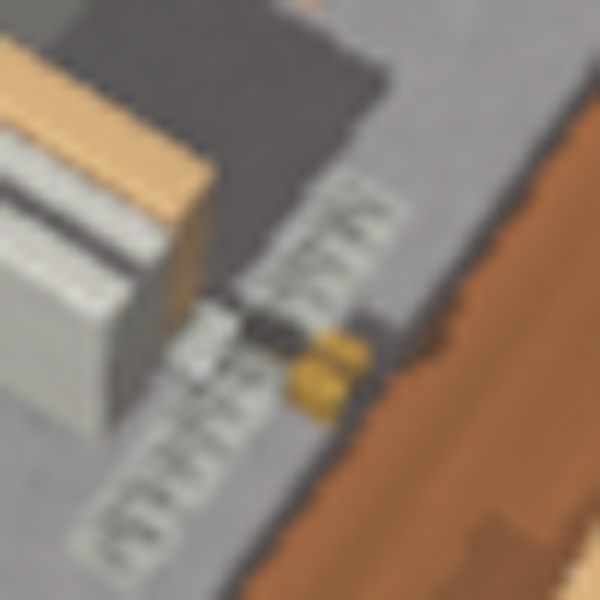

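```bash
python3 - <<'E'
from circ import *
rows(None,587,list(range(607,848,20))+[847,847])
E
```

```text
0 0 0 0 11.3 -17.5 24;0 0 0 0 16.0 -37.8 24;0 0 0 0 13.4 -58.5 24;0 0 0 0 3.9 -77.0 24;0 0 0 0 -11.3 -91.2 24;0 0 0 0 -30.5 -99.3 24;0 0 0 0 -51.3 -100.4 24;0 0 0 0 -71.2 -94.3 24;0 0 0 0 -87.9 -81.7 24;0 0 0 0 -99.2 -64.2 24;0 0 0 0 -103.9 -43.9 24;0 0 0 0 -101.3 -23.3 24;0 0 0 0 -91.8 -4.7 24;0 0 0 0 -91.8 -4.7 24;0 0 0 0 -91.8 -4.7 24
```

Emit:
arm_command(commands="0 0 0 0 11.3 -17.5 24;0 0 0 0 16 -37.8 24;0 0 0 0 13.4 -58.5 24;0 0 0 0 3.9 -77 24;0 0 0 0 -11.3 -91.2 24;0 0 0 0 -30.5 -99.3 24;0 0 0 0 -51.3 -100.4 24;0 0 0 0 -71.2 -94.3 24;0 0 0 0 -87.9 -81.7 24;0 0 0 0 -99.2 -64.2 24;0 0 0 0 -103.9 -43.9 24;0 0 0 0 -101.3 -23.3 24;0 0 0 0 -91.8 -4.7 24;0 0 0 0 -91.8 -4.7 24")

```text
time: 11.35
tool_pos: [0.4888, -0.2693, 0.3256]
tcp_rot: [-0.706, -0.0, 0.708, 0.001]
wrist_force: [-0.8, -0.6, 4.9]
gripper_width: 0.325
```

```bash
cat > ortho.py <<'E'
from meas import *
def ortho(c,z,x0,x1,y0,y1,res=0.25):
    xs=np.arange(x0,x1,res);ys=np.arange(y1,y0,-res)
    X,Y=np.meshgrid(xs,ys);q=proj(c,np.c_[X.ravel(),Y.ravel(),np.full(X.size,z)]/[1000,1000,1]).reshape(*X.shape,2).astype(np.float32)
    return cv2.remap(c["frame"][:,:,::-1],q[...,0],q[...,1],cv2.INTER_CUBIC)
def pic(c,name,zs=(.034,.048)):
    im=np.hstack([ortho(c,z,705,770,-185,-105,.1667) for z in zs])
    for y in range(-180,-105,10):
        r=int((-105-y)/.1667);cv2.putText(im,str(y),(0,r),0,.35,(0,0,255),1);cv2.line(im,(0,r),(im.shape[1],r),(0,0,255),1)
    cv2.imwrite("pics/"+name,im)
E
python3 - <<'E'
from ortho import *
plan([])
c=capture("scene");P=cloud(c)
comps(P,.105,.13,(.6,.8,-.3,-.05),20)
# fence front face edge by x bins using points on top
m=(P[...,2]>.108)&(P[...,2]<.126)&(P[...,0]>.55)&(P[...,0]<.72)&(P[...,1]>-.24)&(P[...,1]<-.1)
q=P[m]
for x in np.arange(.62,.72,.02):
    k=q[abs(q[:,0]-x)<.01];print(round(x,2),np.round([k[:,1].min(),k[:,1].max()],4),len(k))
pic(c,"o2.png")
c2=capture("top");pic(c2,"o3.png")
P=cloud(c2);comps(P,.105,.13,(.6,.8,-.3,-.05),20)
for n,cc in(("scene",c),("top",c2)):
    P=cloud(cc);m=(P[...,2]>.04)&(P[...,2]<.056)&(P[...,0]>.735)&(P[...,0]<.78)&(P[...,1]>-.17)&(P[...,1]<-.11);print(n,P[m].round(3).tolist()[:20])
E
```

```text
t 11.3 TCP [ 488.8 -269.3  325.6] yaw -90.1 tilt [-0.003  0.002 -1.   ] F [-0.8 -0.6  4.9] w 27.8 j6 0.93
   629 px [296. 252.] mean [ 660.2 -172.3  113.5] (array([ 658.7, -171.1]), array([ 50.5, 117.8]), 89.0)
0.62 [-0.1956 -0.1465] 90
0.64 [-0.1958 -0.1482] 102
0.66 [-0.1956 -0.1459] 96
0.68 [-0.1955 -0.1465] 101
0.7 [-0.197  -0.1473] 102
   366 px [308. 178.] mean [ 657.4 -173.8  112.2] (array([ 658.3, -174.6]), array([ 48. , 115.9]), 89.3)
scene [[0.741, -0.131, 0.042], [0.75, -0.135, 0.052], [0.751, -0.131, 0.046], [0.748, -0.139, 0.049], [0.75, -0.135, 0.045], [0.753, -0.135, 0.049], [0.755, -0.132, 0.047], [0.759, -0.132, 0.051], [0.737, -0.149, 0.048], [0.75, -0.141, 0.049], [0.752, -0.139, 0.049], [0.755, -0.139, 0.051], [0.757, -0.135, 0.048], [0.761, -0.135, 0.051], [0.742, -0.15, 0.047], [0.75, -0.146, 0.051], [0.753, -0.146, 0.053], [0.755, -0.145, 0.055], [0.757, -0.141, 0.049], [0.759, -0.138, 0.047]]
top [[0.763, -0.143, 0.047], [0.758, -0.134, 0.054], [0.76, -0.139, 0.043], [0.756, -0.142, 0.055], [0.757, -0.146, 0.052], [0.757, -0.15, 0.052], [0.755, -0.138, 0.048], [0.756, -0.143, 0.042], [0.755, -0.147, 0.044], [0.754, -0.15, 0.048], [0.749, -0.137, 0.055], [0.75, -0.142, 0.048], [0.749, -0.145, 0.052], [0.75, -0.15, 0.048], [0.746, -0.141, 0.05], [0.747, -0.146, 0.043], [0.746, -0.149, 0.047], [0.735, -0.152, 0.04]]
```

View pics/o2.png

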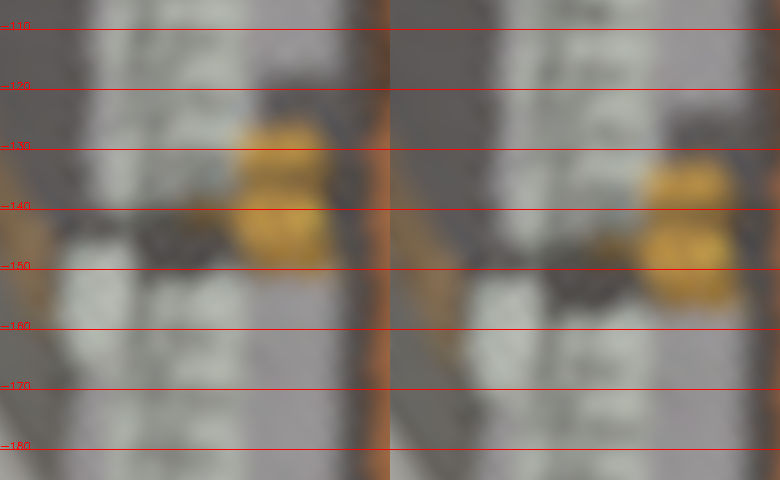

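View pics/o3.png

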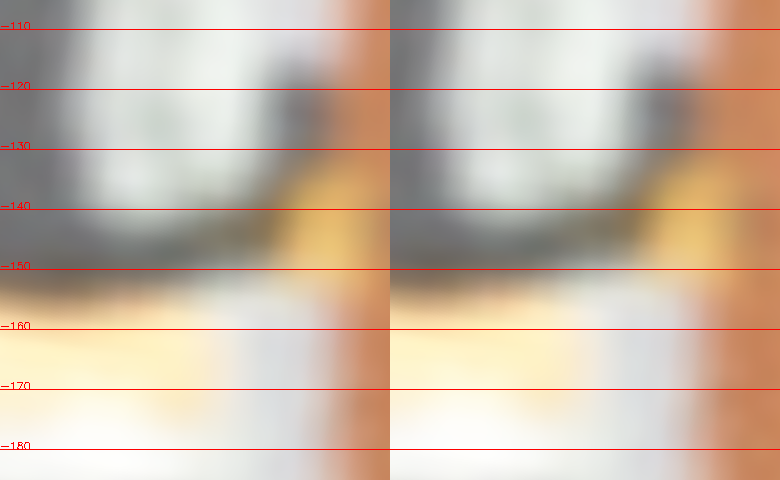

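```bash
python3 - <<'E'
from ortho import *
for n in("scene","top"):
    c=capture(n)
    P=cloud(c)
    K,D,r,t=cam(c);o=(-cv2.Rodrigues(r)[0].T@t.ravel())*1000
    m=(P[...,0]>.6)&(P[...,0]<.72)&(P[...,1]>-.25)&(P[...,1]<-.1)&(P[...,2]>.09)
    q=P[m]; fr=c["frame"][m].astype(int)
    wood=(fr[:,0]-fr[:,2]>45)
    print(n,"cam",o.round(0),"wood z",q[wood,2].mean().round(4),np.percentile(q[wood,1],[5,50,95]).round(4),"metal z",q[~wood,2].mean().round(4),np.percentile(q[~wood,1],[5,50,95]).round(4),wood.sum())
    for z in(.1165,.112):
        im=ortho(c,z,600,720,-215,-125,.25).astype(float)
        # x bins: gradient of luminance along y
        res=[]
        for i in range(0,480,80):
            L=cv2.GaussianBlur(im[:,i:i+80].mean(1)[:,None,:].astype(np.float32),(1,9),0)[:,0]
            g=np.diff(L.sum(1));ys=-125-np.arange(len(g))*.25
            k=np.argmax(g[:200]);res.append(round(ys[k],1))
        print(z,"front edge by x bin (605..)",res)
E
```

```text
scene cam [1014. -715. 1410.] wood z 0.1161 [-0.1666 -0.1593 -0.1494] metal z 0.1091 [-0.1959 -0.1842 -0.1654] 245
0.1165 front edge by x bin (605..) [np.float64(-148.5), np.float64(-148.8), np.float64(-148.8), np.float64(-148.8), np.float64(-148.8), np.float64(-149.0)]
0.112 front edge by x bin (605..) [np.float64(-146.5), np.float64(-146.8), np.float64(-147.0), np.float64(-146.8), np.float64(-147.0), np.float64(-147.0)]
top cam [ 252.  -21. 1694.] wood z 0.1134 [-0.1614 -0.1543 -0.1505] metal z 0.1114 [-0.1966 -0.1798 -0.1615] 90
0.1165 front edge by x bin (605..) [np.float64(-148.8), np.float64(-148.2), np.float64(-149.5), np.float64(-148.5), np.float64(-148.2), np.float64(-146.0)]
0.112 front edge by x bin (605..) [np.float64(-149.0), np.float64(-148.5), np.float64(-149.8), np.float64(-149.0), np.float64(-148.5), np.float64(-146.2)]
```

```bash
python3 - <<'E'
from ortho import *
from scipy.ndimage import gaussian_filter1d as g1
for n in("scene","top"):
    acc=0
    for k in range(4):
        c=capture(n);acc=acc+ortho(c,.0485,746,762,-165,-120,.25).astype(float)/4
    for xs in((8,24),(24,40),(40,56)):
        im=acc[:,xs[0]:xs[1]].mean(1);br=im[:,2]+im[:,1]-2*im[:,0]*1;lum=im.sum(1)
        sat=im[:,2]-im[:,0];ys=-120-np.arange(len(sat))*.25
        g=np.diff(g1(sat,3));
        print(n,xs,"top edge",ys[np.argmax(g)],"bottom edge",ys[np.argmin(g)],"lum by mm",[(int(ys[i]),int(lum[i]),int(sat[i])) for i in range(40,150,8)])
E
```

```text
scene (8, 24) top edge -132.75 bottom edge -155.5 lum by mm [(-130, 405, 8), (-132, 418, 31), (-134, 431, 67), (-136, 422, 88), (-138, 378, 86), (-140, 339, 70), (-142, 332, 70), (-144, 359, 87), (-146, 377, 105), (-148, 381, 106), (-150, 366, 94), (-152, 331, 77), (-154, 314, 57), (-156, 348, 32)]
scene (24, 40) top edge -132.25 bottom edge -155.75 lum by mm [(-130, 284, 12), (-132, 322, 46), (-134, 368, 85), (-136, 381, 106), (-138, 357, 97), (-140, 318, 79), (-142, 323, 81), (-144, 358, 97), (-146, 382, 108), (-148, 390, 111), (-150, 378, 106), (-152, 350, 100), (-154, 330, 87), (-156, 354, 52)]
scene (40, 56) top edge -132.25 bottom edge -156.25 lum by mm [(-130, 277, 17), (-132, 316, 48), (-134, 361, 85), (-136, 375, 102), (-138, 343, 93), (-140, 299, 73), (-142, 301, 73), (-144, 345, 91), (-146, 392, 109), (-148, 398, 110), (-150, 371, 102), (-152, 343, 96), (-154, 331, 90), (-156, 363, 60)]
top (8, 24) top edge -133.5 bottom edge -149.75 lum by mm [(-130, 385, 23), (-132, 393, 38), (-134, 406, 58), (-136, 420, 76), (-138, 434, 90), (-140, 442, 97), (-142, 459, 99), (-144, 487, 100), (-146, 526, 93), (-148, 559, 82), (-150, 595, 62), (-152, 623, 42), (-154, 644, 23), (-156, 650, 11)]
top (24, 40) top edge -133.5 bottom edge -150.25 lum by mm [(-130, 392, 53), (-132, 417, 71), (-134, 445, 89), (-136, 479, 104), (-138, 504, 112), (-140, 518, 116), (-142, 524, 114), (-144, 538, 114), (-146, 555, 109), (-148, 573, 98), (-150, 586, 83), (-152, 596, 63), (-154, 600, 45), (-156, 604, 32)]
top (40, 56) top edge -131.5 bottom edge -154.0 lum by mm [(-130, 425, 85), (-132, 449, 95), (-134, 472, 106), (-136, 498, 113), (-138, 513, 114), (-140, 519, 115), (-142, 514, 113), (-144, 522, 113), (-146, 533, 112), (-148, 542, 108), (-150, 541, 101), (-152, 537, 90), (-154, 530, 80), (-156, 526, 70)]
```

```bash
python3 - <<'E'
from circ import *
rows(None,127,list(range(107,127-321,-20))+[127-320])
E
```

```text
0 0 0 0 -9.5 -18.6 24;0 0 0 0 -12.0 -39.3 24;0 0 0 0 -7.3 -59.6 24;0 0 0 0 4.0 -77.0 24;0 0 0 0 20.7 -89.6 24;0 0 0 0 40.6 -95.7 24;0 0 0 0 61.4 -94.6 24;0 0 0 0 80.6 -86.4 24;0 0 0 0 95.8 -72.2 24;0 0 0 0 105.3 -53.6 24;0 0 0 0 107.8 -33.0 24;0 0 0 0 103.1 -12.7 24;0 0 0 0 91.8 4.8 24;0 0 0 0 75.2 17.4 24;0 0 0 0 55.2 23.4 24;0 0 0 0 34.4 22.4 24;0 0 0 0 34.4 22.4 24
```

Emit:
arm_command(commands="0 0 0 0 -9.5 -18.6 24;0 0 0 0 -12 -39.3 24;0 0 0 0 -7.3 -59.6 24;0 0 0 0 4 -77 24;0 0 0 0 20.7 -89.6 24;0 0 0 0 40.6 -95.7 24;0 0 0 0 61.4 -94.6 24;0 0 0 0 80.6 -86.4 24;0 0 0 0 95.8 -72.2 24;0 0 0 0 105.3 -53.6 24;0 0 0 0 107.8 -33 24;0 0 0 0 103.1 -12.7 24;0 0 0 0 91.8 4.8 24;0 0 0 0 75.2 17.4 24;0 0 0 0 55.2 23.4 24;0 0 0 0 34.4 22.4 24;0 0 0 0 34.4 22.4 24")

```text
time: 13.65
tool_pos: [0.4679, -0.3007, 0.3255]
tcp_rot: [-0.706, -0.002, 0.708, 0.001]
wrist_force: [-2.2, 1.2, 8.1]
gripper_width: 0.32
```

```bash
cat > face.py <<'E'
from ortho import *
from scipy.ndimage import gaussian_filter1d as g1
def face():
    for n in("scene","top"):
        A=0;B=0
        for k in range(3):
            c=capture(n);A=A+ortho(c,.1165,610,715,-215,-110,.25).astype(float)/3;B=B+ortho(c,.0485,746,762,-165,-120,.25).astype(float)/3
        res=[]
        for i in range(0,420,70):
            L=g1(A[:,i:i+70].mean(1).sum(1),3);g=np.diff(L);res.append(float(-110-np.argmax(g[:260])*.25))
        im=B[:,16:52].mean(1);sat=g1(im[:,2]-im[:,0],3);g=np.diff(sat);ys=-120-np.arange(len(sat))*.25
        lum=g1(im.sum(1),2);w=(ys<-137)&(ys>-146)
        print(n,"face",res,np.median(res),"marker edges",ys[np.argmax(g)],ys[np.argmin(g)],"dip",ys[w][np.argmin(lum[w])])
    pic(capture("scene"),"fx.png")
E
python3 - <<'E'
from face import *
plan([]);face()
save(capture("scene"),"s9.png",(300,240,350,290),12)
E
```

```text
t 13.7 TCP [ 467.9 -300.7  325.5] yaw -89.9 tilt [-0.003  0.004 -1.   ] F [-2.2  1.2  8.1] w 27.3 j6 0.86
scene face [-142.0, -142.25, -142.25, -142.25, -142.25, -142.5] -142.25 marker edges -132.25 -156.0 dip -141.0
top face [-142.0, -141.5, -142.25, -141.75, -142.5, -141.5] -141.875 marker edges -133.5 -150.25 dip -137.25
```

View pics/s9.png

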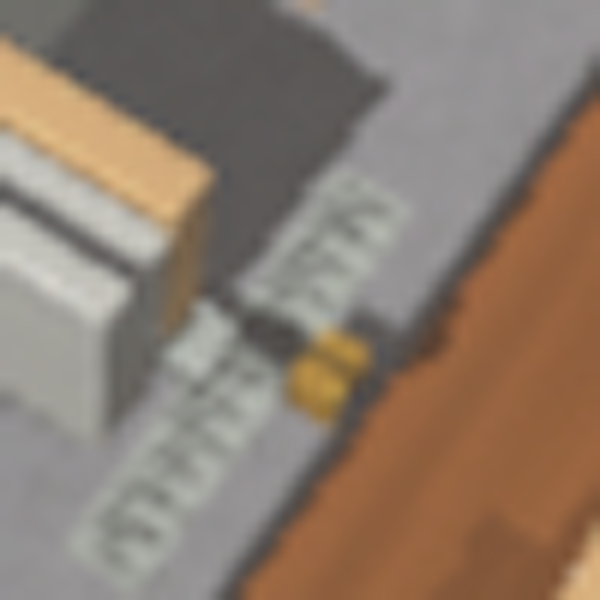

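The pointer is 0.4–1.5 mm behind the marker by the two cameras. Another 36° forward.

```bash
python3 - <<'E'
from circ import *
rows(None,167,[155,143,131,131])
E
```

```text
0 0 0 0 -11.9 -4.1 24;0 0 0 0 -22.6 -10.5 24;0 0 0 0 -31.8 -19.1 24;0 0 0 0 -31.8 -19.1 24
```

Emit:
arm_command(commands="0 0 0 0 -11.9 -4.1 24;0 0 0 0 -22.6 -10.5 24;0 0 0 0 -31.8 -19.1 24;0 0 0 0 -31.8 -19.1 24;0 0 0 0 -31.8 -19.1 24")

```text
time: 14.55
tool_pos: [0.4875, -0.2705, 0.3256]
tcp_rot: [-0.706, -0.001, 0.708, 0.001]
wrist_force: [-0.6, 1.4, 8.9]
gripper_width: 0.319
```

```bash
python3 - <<'E'
from face import *
plan([]);face()
E
```

```text
t 14.6 TCP [ 487.5 -270.5  325.6] yaw -90.0 tilt [-0.002  0.003 -1.   ] F [-0.6  1.4  8.9] w 27.3 j6 0.93
scene face [-141.0, -141.25, -141.25, -141.25, -141.25, -141.5] -141.25 marker edges -132.25 -156.0 dip -141.0
top face [-141.75, -140.75, -141.0, -141.0, -142.0, -140.75] -141.0 marker edges -133.75 -150.25 dip -137.25
```

View pics/fx.png

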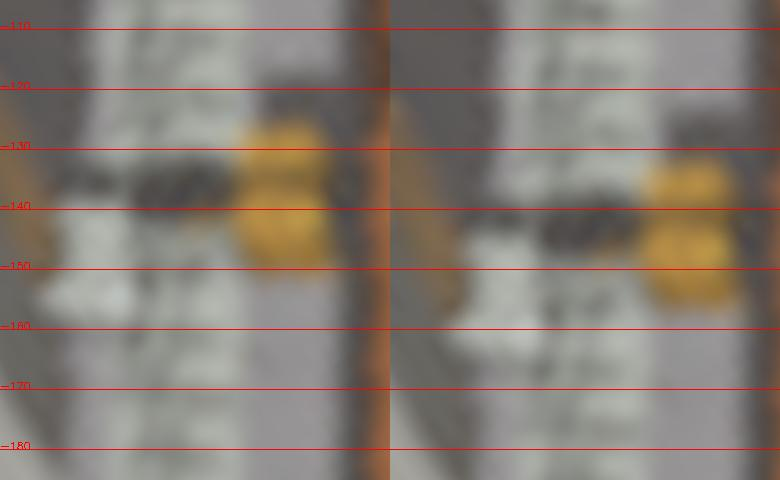

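The pointer agrees with the marker line within about 0.6 mm in both views (marker line at right panel (690,215), y≈-141). Releasing the crank and going to the lock.

```bash
python3 - <<'E'
from h import *
plan([(487.5,-270.5,400,-90),(390.3,-261.5,380,-148),(390.3,-261.5,275,-148)])
E
```

```text
t 14.9 TCP [ 487.3 -270.7  325.6] yaw -90.0 tilt [-0.002  0.003 -1.   ] F [-0.7  1.9  8.6] w 27.3 j6 0.93
0.0 0.1 0.2 -74.4 -0.4 -0.1
58.0 0.2 0.1 -54.2 -9.4 97.1
58.0 0.2 0.1 50.8 -9.1 96.8
```

Emit:
arm_command(commands="0 0 0 0 0 0 46;0 0 0 0 0 0 46;0 0 0 0 0 0 46;0 0 0 -40 0 0 46;0 0 0 -75 0 0 46;58 0.2 0.1 -65 -9 97 46;58 0.2 0.1 -54 -9 97 46;58 0.2 0.1 -54 -9 97 46;58 0.2 0.1 -54 -9 97 46;58 0.2 0.1 -54 -9 97 46;58 0.2 0.1 -54 -9 97 46;58 0.2 0.1 -54 -9 97 46;58 0.2 0.1 0 -9 97 46;58 0.2 0.1 35 -9 97 46;58 0.2 0.1 51 -9 97 46;58 0.2 0.1 51 -9 97 46;58 0.2 0.1 51 -9 97 18;58 0.2 0.1 51 -9 97 18;58 0.2 0.1 51 -9 97 18;58 0.2 0.1 51 -9 97 18")

```text
time: 16.9
tool_pos: [0.3897, -0.2619, 0.2743]
tcp_rot: [-0.618, 0.343, 0.619, 0.343]
wrist_force: [0.6, -0.5, 3.6]
gripper_width: 0.272
```

```bash
python3 - <<'E'
from h import *
pv=np.array([430.6,-324.8]);W=[]
for a in(130,138,146,154,162,170,178,184,188,190):
    k=pv+75*np.array([np.cos(np.radians(a)),np.sin(np.radians(a))]);W.append((k[0],k[1],275,-82+(a-188)))
plan(W)
E
```

```text
t 16.9 TCP [ 389.7 -261.9  274.3] yaw -148.0 tilt [-0.001 -0.    -1.   ] F [ 0.6 -0.5  3.6] w 23.2 j6 1.83
-8.0 0.0 -0.1 -0.7 9.1 -0.8
-16.0 0.0 -0.1 -0.7 19.4 -2.9
-24.0 0.0 -0.1 -0.6 29.2 -6.5
-32.0 0.0 -0.0 -0.6 38.5 -11.4
-40.0 0.0 -0.0 -0.6 46.9 -17.6
-48.0 0.0 -0.0 -0.6 54.4 -24.8
-56.0 0.0 -0.0 -0.6 60.9 -33.1
-62.0 0.0 -0.0 -0.6 64.9 -39.8
-66.0 0.0 -0.0 -0.6 67.2 -44.5
-68.0 0.0 -0.0 -0.6 68.3 -46.9
```

Emit:
arm_command(commands="-8 0 0 -0.6 9.1 -0.8 18;-16 0 0 -0.6 19.4 -2.9 18;-24 0 0 -0.6 29.2 -6.5 18;-32 0 0 -0.6 38.5 -11.4 18;-40 0 0 -0.6 46.9 -17.6 18;-48 0 0 -0.6 54.4 -24.8 18;-56 0 0 -0.6 60.9 -33.1 18;-62 0 0 -0.6 64.9 -39.8 18;-66 0 0 -0.6 67.2 -44.5 18;-67 0 0 -0.6 67.8 -45.7 18;-67 0 0 -0.6 67.8 -45.7 18")

```text
time: 18.0
tool_pos: [0.3558, -0.3368, 0.2744]
tcp_rot: [-0.704, -0.055, 0.706, -0.055]
wrist_force: [-6.1, -3.2, 2.8]
gripper_width: 0.266
```

```bash
python3 - <<'E'
from h import *
plan([])
E
```

```text
t 18.0 TCP [ 355.8 -336.8  274.4] yaw -81.1 tilt [-0.003 -0.    -1.   ] F [-6.1 -3.2  2.8] w 22.7 j6 0.5
```

Emit:
arm_command(commands="0 0 0 0 0 0 45;0 0 0 0 0 0 45;0 0 0 0 0 0 45;0 0 0 -40 0 0 45;0 0 0 -90 0 0 45;0 0 0 -140 0 0 45;0 0 0 -190 0 0 45;0 0 0 -200 0 0 45;0 0 0 -200 0 0 45")

```text
time: 18.9
tool_pos: [0.3569, -0.3364, 0.4756]
tcp_rot: [-0.705, -0.055, 0.705, -0.056]
wrist_force: [-0.2, 0.5, 0.1]
gripper_width: 0.524
```

```bash
python3 - <<'E'
from face import *
plan([]);face()
c=capture("scene");P=cloud(c);save(c,"s10.png")
print("lockknob");comps(P,.118,.13,(.33,.47,-.38,-.2),4)
for n in("scene","top"):
    P=cloud(capture(n))
    print("saddletop");comps(P,.122,.142,(.3,.8,-.1,.2),50)
    print("above");comps(P,.145,.2,(.3,.8,-.1,.2),30)
E
```

```text
t 18.9 TCP [ 356.9 -336.4  475.6] yaw -81.0 tilt [ 0.    -0.002 -1.   ] F [-0.2  0.5  0.1] w 44.8 j6 0.5
scene face [-141.0, -141.25, -141.25, -141.25, -141.25, -141.5] -141.25 marker edges -132.25 -156.0 dip -141.0
top face [-141.75, -140.75, -141.75, -141.0, -142.25, -140.75] -141.375 marker edges -133.5 -150.25 dip -137.25
lockknob
   43 px [181. 239.] mean [ 356.1 -335.4  122.4] (array([ 355.9, -334.4]), array([21.3, 22.2]), 6.4)
saddletop
   684 px [286. 151.] mean [428.4 110.7 133.8] (array([423.6, 117. ]), array([112.6,  97.9]), 4.3)
   840 px [321. 207.] mean [642.9  -9.8 133.8] (array([639.9,  -3.3]), array([ 97.5, 110.8]), 89.5)
above
   100 px [286. 143.] mean [426.5 112.7 169.8] (array([422.9, 115.2]), array([28.7, 30.3]), 79.7)
   292 px [265. 167.] mean [429.5  -8.6 175.7] (array([418.1,  -4.2]), array([ 28.3, 139.5]), 74.4)
   117 px [322. 200.] mean [642.3  -8.7 170.4] (array([640.4,  -5.9]), array([29.3, 30.4]), 59.2)
saddletop
   653 px [264. 186.] mean [636.7  -7.1 133.1] (array([637.9,  -7. ]), array([111.2,  91.8]), 0.0)
   717 px [237. 248.] mean [420.3 113.4 132.7] (array([421.8, 114.5]), array([110.5,  92.7]), 2.6)
above
   63 px [264. 184.] mean [635.3  -7.3 174.4] (array([636.4,  -7.3]), array([27.7, 28.2]), 25.1)
   249 px [270. 245.] mean [412.7  -6.1 175.4] (array([414.2,  -6.2]), array([ 26.1, 136.4]), 74.9)
   68 px [236. 246.] mean [420.6 113.4 174.4] (array([421.3, 114. ]), array([28.9, 30. ]), 29.4)
```

View pics/s10.png

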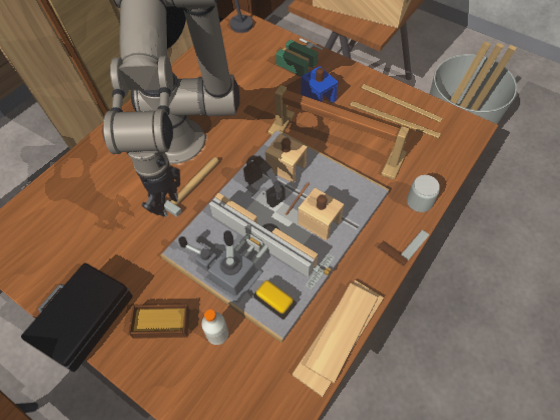

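Lock knob is back at its tight starting position (scene (181,239)) and the fence is unmoved. Now the far plywood saddle: top (264,186), scene (321,207). It is plywood-coloured; the blue one at top (140,287) is excluded.

```bash
python3 - <<'E'
from h import *
plan([(638.5,-6.8,400,-90),(638.5,-6.8,315,-90)])
E
```

```text
t 19.4 TCP [ 356.8 -336.7  473.3] yaw -81.0 tilt [-0.004  0.002 -1.   ] F [0.5 0.1 0.2] w 45.1 j6 0.5
9.0 0.2 0.2 73.1 -281.5 -330.1
9.0 0.2 0.2 158.1 -281.3 -330.3
```

Emit:
arm_command(commands="9 0 0 60 -281.5 -330 55;9 0 0 60 -281.5 -330 55;9 0 0 60 -281.5 -330 55;9 0 0 60 -281.5 -330 55;9 0 0 60 -281.5 -330 55;9 0 0 60 -281.5 -330 55;9 0 0 60 -281.5 -330 55;9 0 0 60 -281.5 -330 55;9 0 0 60 -281.5 -330 55;9 0 0 73 -281.5 -330 55;9 0 0 73 -281.5 -330 55;9 0 0 73 -281.5 -330 55;9 0 0 73 -281.5 -330 55", grip_force=60)

```text
time: 20.7
tool_pos: [0.6382, -0.0077, 0.4014]
tcp_rot: [-0.706, -0.0, 0.708, 0.001]
wrist_force: [-1.1, -1.2, -0.3]
gripper_width: 0.645
```

```bash
python3 - <<'E'
from h import *
plan([(638.5,-6.8,350,-90),(638.5,-6.8,315,-90)])
c=capture("scene");save(c,"s11.png",(230,100,410,260),4)
E
```

```text
t 20.7 TCP [638.2  -7.7 401.4] yaw -90.1 tilt [-0.002  0.001 -1.   ] F [-1.1 -1.2 -0.3] w 55.1 j6 1.44
-0.1 0.1 0.1 51.4 -0.8 -0.4
-0.1 0.1 0.1 86.4 -0.8 -0.5
```

View pics/s11.png

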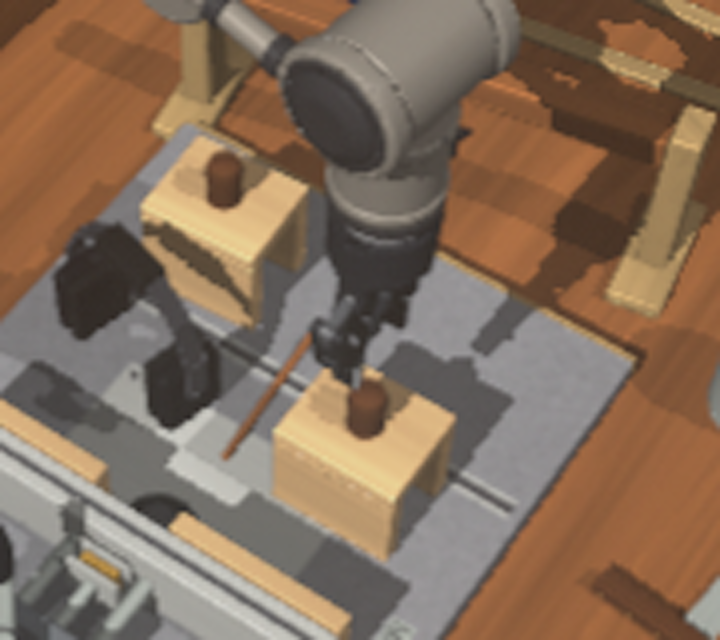

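The gripper is above the far saddle's knob (crop (365,405)). I'll descend, grip and lift.

Emit:
arm_command(commands="0 0 0 40 -0.8 -0.4 55;0 0 0 70 -0.8 -0.4 55;0 0 0 86 -0.8 -0.4 55;0 0 0 86 -0.8 -0.4 55;0 0 0 86 -0.8 -0.4 25;0 0 0 86 -0.8 -0.4 25;0 0 0 86 -0.8 -0.4 25;0 0 0 86 -0.8 -0.4 25;0 0 0 86 -0.8 -0.4 25;0 0 0 75 -0.8 -0.4 25;0 0 0 40 -0.8 -0.4 25;0 0 0 0 -0.8 -0.4 25;0 0 0 -40 -0.8 -0.4 25;0 0 0 -80 -0.8 -0.4 25;0 0 0 -95 -0.8 -0.4 25;0 0 0 -95 -0.8 -0.4 25")

```text
time: 22.35
tool_pos: [0.6387, -0.0058, 0.4987]
tcp_rot: [0.708, 0.001, -0.706, -0.0]
wrist_force: [-0.1, -0.2, -4.1]
gripper_width: 0.359
```

```bash
python3 - <<'E'
from meas import *
plan([(627.3,345.8,495,-80.8),(627.3,345.8,373,-80.8)])
for n in("scene","top"):
    c=capture(n);save(c,"a_"+n+".png");P=cloud(c)
    comps(P,.285,.33,(.55,.75,-.1,.1),50)
E
```

```text
t 22.4 TCP [638.7  -5.8 498.7] yaw -90.0 tilt [ 0.002  0.001 -1.   ] F [-0.1 -0.2 -4.1] w 30.7 j6 1.44
-9.2 -0.1 0.1 4.1 -351.6 11.2
-9.2 -0.1 0.1 126.1 -351.4 11.5
   997 px [325. 177.] mean [652.  -20.  312.3] (array([639.5,  -4. ]), array([112.1,  95.2]), 0.0)
   371 px [261. 181.] mean [609.6   0.9 312.8] (array([ 6.135e+02, -2.000e-01]), array([62. , 79.3]), 0.1)
```

View pics/a_scene.png

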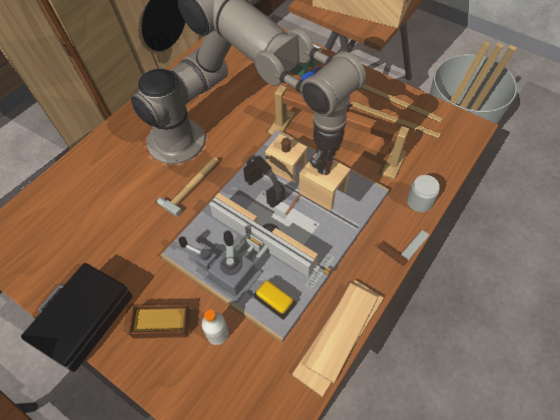

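The saddle is held by the knob and hangs level (scene (325,180)). Carrying it over the rail.

Emit:
arm_command(commands="0 0 0 4 -50 0 25;-9.2 0 0 4 -351.5 11.3 25;-9.2 0 0 4 -351.5 11.3 25;-9.2 0 0 4 -351.5 11.3 25;-9.2 0 0 4 -351.5 11.3 25;-9.2 0 0 4 -351.5 11.3 25;-9.2 0 0 4 -351.5 11.3 25;-9.2 0 0 4 -351.5 11.3 25;-9.2 0 0 4 -351.5 11.3 25;-9.2 0 0 4 -351.5 11.3 25;-9.2 0 0 4 -351.5 11.3 25;-9.2 0 0 4 -351.5 11.3 25")

```text
time: 23.65
tool_pos: [0.6282, 0.3439, 0.4922]
tcp_rot: [-0.704, -0.057, 0.706, -0.055]
wrist_force: [-0.4, 0.4, -3.3]
gripper_width: 0.361
```

```bash
python3 - <<'E'
from meas import *
plan([(627.3,345.8,374,-80.8)])
for n in("scene","top"):
    c=capture(n);save(c,"b_"+n+".png");P=cloud(c)
    comps(P,.285,.33,(.5,.75,.2,.5),50)
E
```

```text
t 23.6 TCP [628.2 343.9 492.2] yaw -80.9 tilt [-0.003  0.001 -1.   ] F [-0.4  0.4 -3.3] w 30.9 j6 1.81
-0.1 0.2 0.1 118.3 -1.8 0.2
   849 px [382.  99.] mean [634.1 331.3 306.9] (array([628.3, 345.1]), array([110.6, 102.5]), 8.9)
   130 px [169. 184.] mean [633.3 303.9 304.6] (array([636. , 303.4]), array([114. ,  31.8]), 21.5)
   155 px [149. 195.] mean [602.8 367.2 310.1] (array([606.5, 367.5]), array([47.3, 48.3]), 18.0)
```

View pics/b_scene.png

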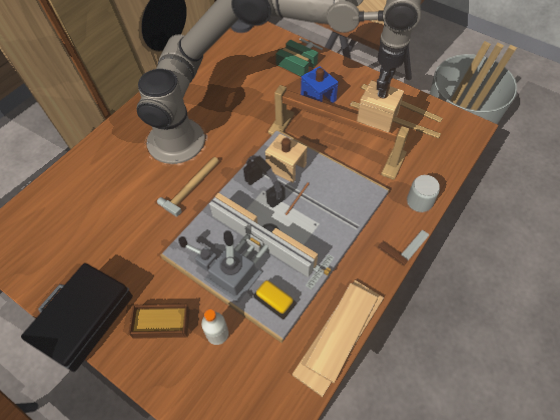

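View pics/b_top.png

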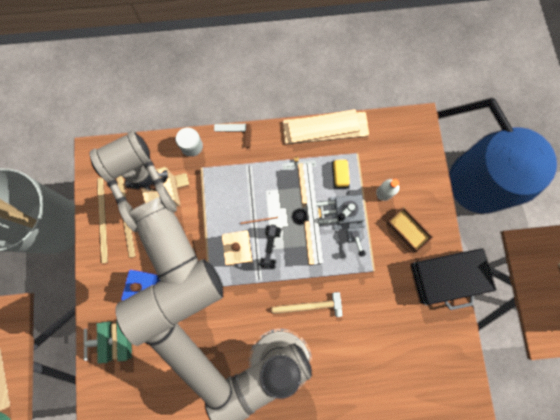

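The saddle is over the rail, aligned at 8.9° and centred within 1 mm. Lowering.

Emit:
arm_command(commands="0 0 0 30 -1 0 25;0 0 0 60 -1 0 25;0 0 0 90 -1 0 25;0 0 0 110 -1 0 25;0 0 0 116 -1 0 25;0 0 0 120 -1 0 25;0 0 0 122 -1 0 25;0 0 0 122 -1 0 25")

```text
time: 24.55
tool_pos: [0.6274, 0.3465, 0.3717]
tcp_rot: [-0.705, -0.058, 0.705, -0.056]
wrist_force: [-1.2, -0.5, -0.2]
gripper_width: 0.358
```

```bash
python3 - <<'E'
from meas import *
plan([])
c=capture("scene");save(c,"s12.png",(250,60,450,200),4);P=cloud(c)
comps(P,.178,.2,(.5,.75,.2,.5),50)
E
```

```text
t 24.6 TCP [627.4 346.5 371.7] yaw -80.8 tilt [-0.     0.003 -1.   ] F [-1.2 -0.5 -0.2] w 30.6 j6 1.81
   634 px [377. 123.] mean [633.6 338.8 188.6] (array([628.8, 347.1]), array([111.1,  99. ]), 7.8)
   81 px [403. 131.] mean [720.2 360.8 181.9] (array([719.8, 362. ]), array([25.6, 45.8]), 10.1)
```

View pics/s12.png

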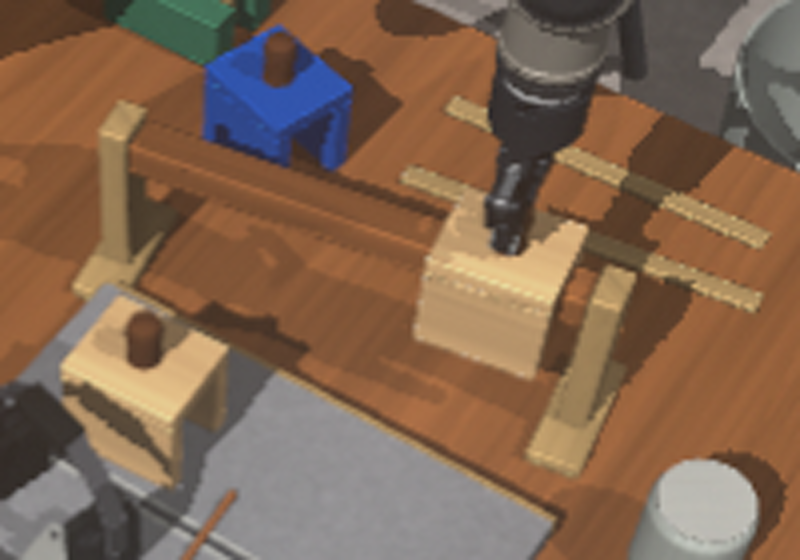

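The saddle sits astride the rail and its weight has transferred (Fz≈0). Letting go.

Emit:
arm_command(commands="0 0 0 0 0 0 52;0 0 0 0 0 0 52;0 0 0 0 0 0 52;0 0 0 0 0 0 52;0 0 0 -30 0 0 52;0 0 0 -70 0 0 52;0 0 0 -110 0 0 52;0 0 0 -110 0 0 52")

```text
time: 25.4
tool_pos: [0.627, 0.3462, 0.4878]
tcp_rot: [0.708, 0.059, -0.701, 0.055]
wrist_force: [-0.7, 1.1, 0.1]
gripper_width: 0.609
```

```bash
python3 - <<'E'
from meas import *
plan([(421.3,114,420,-87.2),(421.3,114,315.5,-87.2)])
for n in("scene","top"):
    c=capture(n);P=cloud(c);print(n)
    comps(P,.178,.2,(.5,.72,.25,.42),50)
    print("saddletop");comps(P,.122,.142,(.3,.8,-.1,.2),50)
    print("above");comps(P,.145,.2,(.3,.8,-.1,.2),30)
E
```

```text
t 25.4 TCP [627.  346.2 487.8] yaw -80.8 tilt [ 0.009  0.007 -1.   ] F [-0.7  1.1  0.1] w 52.0 j6 1.81
6.4 -0.5 0.3 64.5 196.6 240.9
6.4 -0.5 0.3 169.0 197.1 241.9
scene
   674 px [376. 123.] mean [631.7 339.7 189. ] (array([628.3, 348.7]), array([110.9,  99.1]), 10.2)
saddletop
   686 px [286. 151.] mean [428.4 110.8 134.1] (array([422.8, 116.4]), array([113.2,  96.4]), 3.6)
above
   102 px [286. 143.] mean [426.7 112.3 169.8] (array([425.1, 115.2]), array([29.4, 27.9]), 12.4)
   294 px [265. 167.] mean [429.9  -8.6 175.6] (array([419.6,  -5.2]), array([ 27.3, 135.9]), 73.5)
top
   245 px [174. 192.] mean [634.9 314.1 187.7] (array([630.7, 318.9]), array([109.1,  39.6]), 9.5)
   77 px [153. 193.] mean [640.2 387.2 187.8] (array([642.4, 389.8]), array([53. , 23.2]), 20.1)
saddletop
   713 px [237. 248.] mean [420.6 113.5 132.9] (array([421.7, 114.1]), array([110. ,  91.9]), 2.7)
above
   246 px [270. 245.] mean [413.   -6.1 175.3] (array([416.5,  -6.7]), array([ 26.2, 136.5]), 75.1)
   67 px [236. 246.] mean [420.8 113.3 173.8] (array([421.3, 113.4]), array([28.7, 29.1]), 30.4)
```

Emit:
arm_command(commands="6.4 -0.5 0.3 20 100 120 52;6.4 -0.5 0.3 20 100 120 52;6.4 -0.5 0.3 20 100 120 52;6.4 -0.5 0.3 64 196 241 52;6.4 -0.5 0.3 64 196 241 52;6.4 -0.5 0.3 64 196 241 52;6.4 -0.5 0.3 64 196 241 52;6.4 -0.5 0.3 64 196 241 52;6.4 -0.5 0.3 110 196.3 241 52;6.4 -0.5 0.3 150 196.5 241 52;6.4 -0.5 0.3 169 196.5 241 52;6.4 -0.5 0.3 169 196.5 241 52;6.4 -0.5 0.3 169 196.5 241 52")

```text
time: 26.8
tool_pos: [0.4212, 0.1146, 0.3114]
tcp_rot: [-0.703, -0.016, 0.711, -0.019]
wrist_force: [0.0, 0.6, 1.0]
gripper_width: 0.611
```

```bash
python3 - <<'E'
from meas import *
plan([(422,114.3,315.5,-87.2)])
c=capture("scene");save(c,"s13.png",(230,60,430,200),4)
E
```

```text
t 26.8 TCP [421.2 114.6 311.4] yaw -87.2 tilt [-0.011 -0.005 -1.   ] F [0.  0.6 1. ] w 52.2 j6 1.61
0.0 0.7 -0.2 -4.1 0.3 -0.7
```

View pics/s13.png

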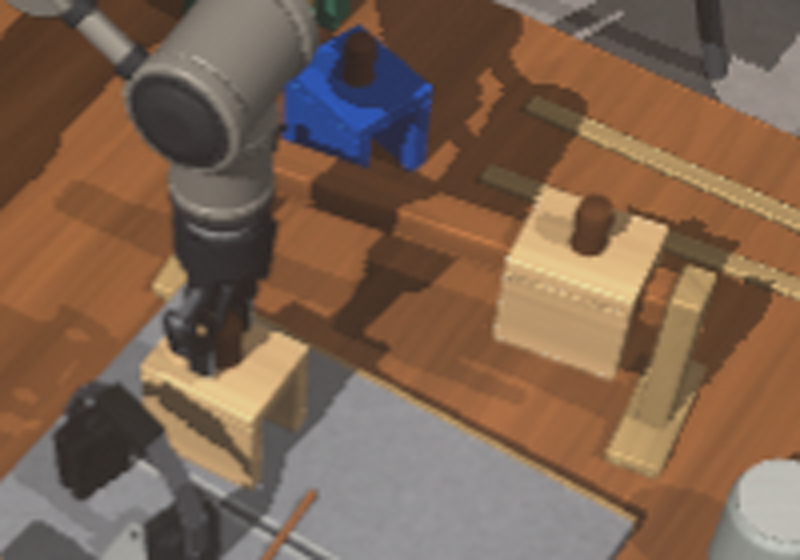

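The first saddle hangs fine (crop (580,270)), and the gripper straddles the near plywood saddle's knob (crop (228,345)). Trim, grip, lift.

Emit:
arm_command(commands="0 0.5 0 -4 0 -0.7 52;0 0.5 0 -4 0 -0.7 52;0 0.5 0 -4 0 -0.7 25;0 0.5 0 -4 0 -0.7 25;0 0.5 0 -4 0 -0.7 25;0 0.5 0 -4 0 -0.7 25;0 0.5 0 -4 0 -0.7 25;0 0.5 0 -20 0 -0.7 25;0 0.5 0 -60 0 -0.7 25;0 0.5 0 -100 0 -0.7 25;0 0.5 0 -140 0 -0.7 25;0 0.5 0 -180 0 -0.7 25;0 0.5 0 -188 0 -0.7 25;0 0.5 0 -188 0 -0.7 25;0 0.5 0 -188 0 -0.7 25")

```text
time: 28.35
tool_pos: [0.4231, 0.1149, 0.4973]
tcp_rot: [-0.705, -0.016, 0.709, -0.019]
wrist_force: [0.0, 0.4, -4.3]
gripper_width: 0.364
```

```bash
python3 - <<'E'
from meas import *
plan([(370.7,304.2,497,-80.8)])
c=capture("scene");P=cloud(c);save(c,"s14.png",(200,40,440,220),3.3)
comps(P,.285,.33,(.3,.55,.0,.25),50)
E
```

```text
t 28.4 TCP [423.1 114.9 497.3] yaw -87.2 tilt [-0.006 -0.005 -1.   ] F [ 0.   0.4 -4.3] w 31.1 j6 1.61
-6.4 0.4 -0.2 -0.3 -191.6 43.1
   872 px [286. 117.] mean [435.4 100.4 311.5] (array([422.6, 116.4]), array([116.4,  98.5]), 4.1)
```

View pics/s14.png

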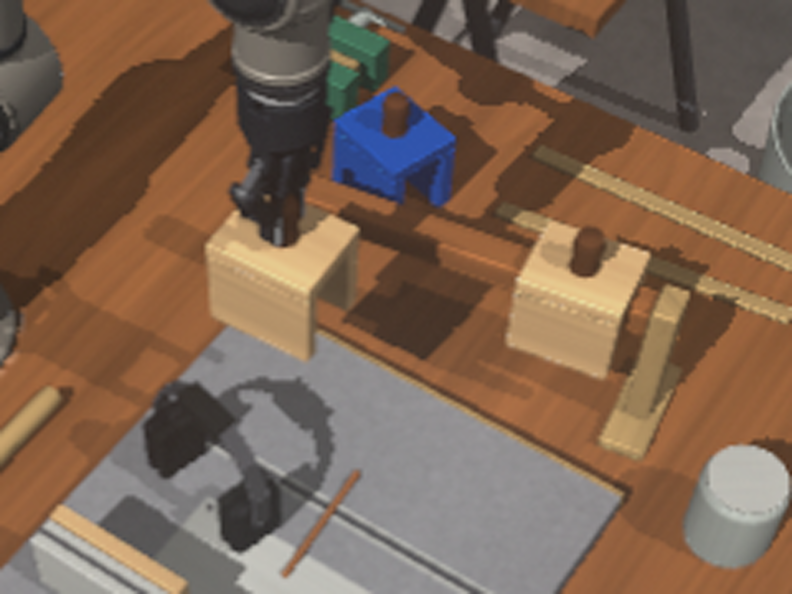

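The near saddle is held and level. Carrying it to the rail's near end.

Emit:
arm_command(commands="-6.4 0.4 0 0 -191.6 43 25;-6.4 0.4 0 0 -191.6 43 25;-6.4 0.4 0 0 -191.6 43 25;-6.4 0.4 0 0 -191.6 43 25;-6.4 0.4 0 0 -191.6 43 25;-6.4 0.4 0 0 -191.6 43 25;-6.4 0.4 0 0 -191.6 43 25;-6.4 0.4 0 0 -191.6 43 25")

```text
time: 29.2
tool_pos: [0.3715, 0.3033, 0.4981]
tcp_rot: [0.706, 0.055, -0.704, 0.058]
wrist_force: [-0.1, -0.1, -3.1]
gripper_width: 0.357
```

```bash
python3 - <<'E'
from meas import *
plan([(370.7,304.2,371,-80.8)])
for n in("scene","top"):
    c=capture(n);P=cloud(c);save(c,"d_"+n+".png",(130,140,330,320) if n=="top" else (200,40,440,220),3.3)
    comps(P,.285,.33,(.25,.5,.2,.4),50)
E
```

```text
t 29.2 TCP [371.5 303.3 498.1] yaw -80.9 tilt [ 0.004 -0.004 -1.   ] F [-0.1 -0.1 -3.1] w 30.5 j6 1.94
-0.1 -0.2 -0.3 127.1 -1.7 1.0
   794 px [307.  74.] mean [385.4 288.5 311.5] (array([375.4, 302. ]), array([111.8,  97.1]), 9.9)
   305 px [183. 259.] mean [383.5 270.9 312.3] (array([376.9, 276.6]), array([109.7,  43.9]), 10.2)
   146 px [166. 278.] mean [330.6 323.8 314.6] (array([333.1, 323.9]), array([36.1, 41.7]), 9.7)
```

View pics/d_scene.png

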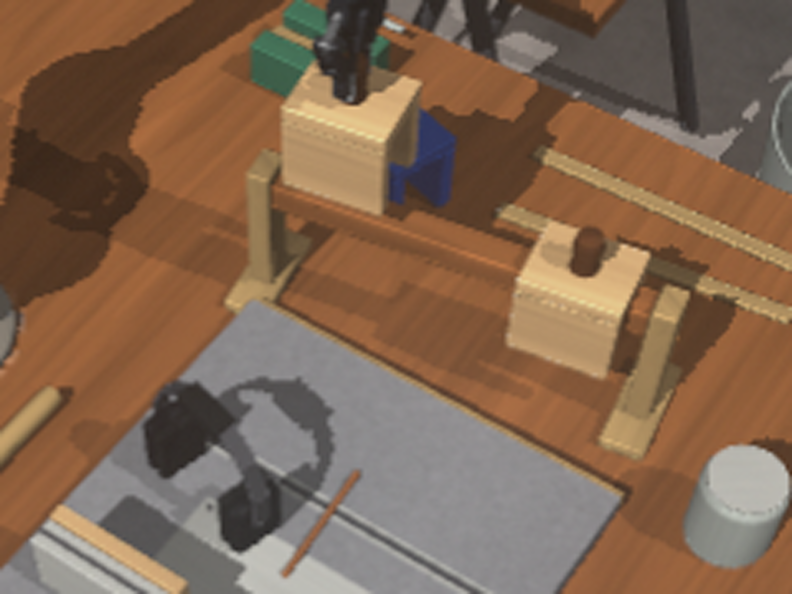

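Emit:
arm_command(commands="0 0 0 0 -2 1 25;0 0 0 30 -2 1 25;0 0 0 60 -2 1 25;0 0 0 90 -2 1 25;0 0 0 110 -2 1 25;0 0 0 118 -2 1 25;0 0 0 124 -2 1 25;0 0 0 127 -2 1 25;0 0 0 127 -2 1 25")

```text
time: 30.2
tool_pos: [0.3705, 0.3057, 0.3721]
tcp_rot: [0.707, 0.056, -0.703, 0.058]
wrist_force: [-0.1, -0.0, -3.1]
gripper_width: 0.358
```

```bash
python3 - <<'E'
from meas import *
plan([])
c=capture("scene");save(c,"s15.png",(200,40,440,220),3.3);P=cloud(c)
comps(P,.178,.2,(.25,.72,.2,.5),50)
E
```

```text
t 30.2 TCP [370.5 305.7 372.1] yaw -80.8 tilt [ 0.006 -0.003 -1.   ] F [-0.1 -0.  -3.1] w 30.6 j6 1.94
   61 px [281.  90.] mean [281.2 289.6 181.6] (array([281.2, 291. ]), array([24.8, 50.9]), 12.6)
   566 px [306.  99.] mean [383.7 296.4 189.8] (array([373.5, 309.2]), array([111.2, 103.4]), 8.3)
   676 px [376. 122.] mean [631.3 340.1 189.1] (array([626.2, 346.1]), array([116.9,  96.4]), 9.9)
```

View pics/s15.png

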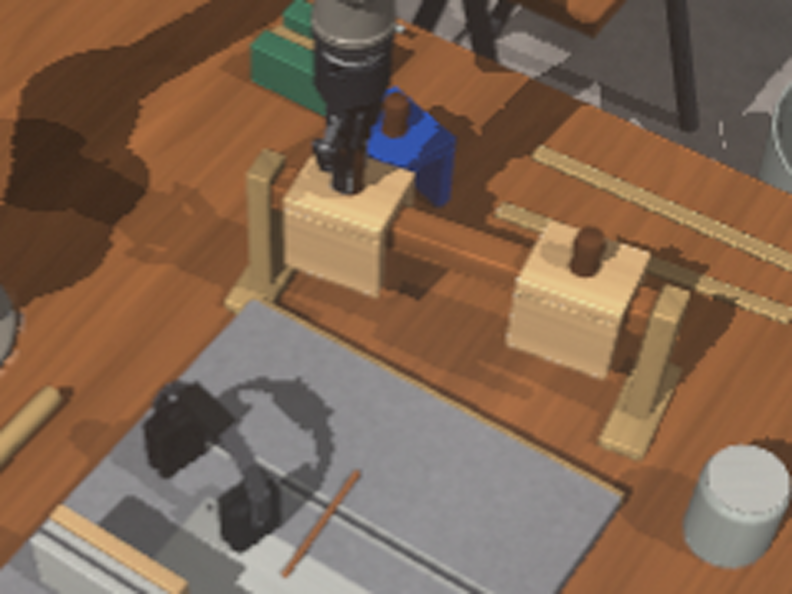

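Second saddle is astride the rail, a millimetre or two above contact (Fz still −3). Lower 3 mm, release, lift.

Emit:
arm_command(commands="0 0 0 1.5 0 0 25;0 0 0 3 0 0 25;0 0 0 3 0 0 25;0 0 0 3 0 0 50;0 0 0 3 0 0 50;0 0 0 3 0 0 50;0 0 0 3 0 0 50;0 0 0 -30 0 0 50;0 0 0 -70 0 0 50;0 0 0 -100 0 0 50;0 0 0 -100 0 0 50;0 0 0 -100 0 0 50")

```text
time: 31.45
tool_pos: [0.3697, 0.3059, 0.4717]
tcp_rot: [0.707, 0.056, -0.703, 0.058]
wrist_force: [-0.2, -0.3, 0.4]
gripper_width: 0.587
```

```bash
python3 - <<'E'
from meas import *
plan([])
for n in("scene","top"):
    c=capture(n);P=cloud(c);print(n)
    comps(P,.178,.2,(.25,.72,.2,.5),50)
    print("above");comps(P,.145,.2,(.3,.8,-.1,.2),30)
    # pad: highest zone
    for lo,hi in((.176,.182),(.182,.195)):
        print(lo);comps(P,lo,hi,(.3,.55,-.1,.1),5)
    save(c,"e_"+n+".png",(230,215,300,280) if n=="top" else (230,140,310,215),9)
E
```

```text
t 31.4 TCP [369.7 305.9 471.7] yaw -80.8 tilt [ 0.005 -0.003 -1.   ] F [-0.2 -0.3  0.4] w 50.1 j6 1.94
scene
   615 px [306.  98.] mean [379.1 300.4 189.1] (array([374. , 306.9]), array([112.1, 100.8]), 9.0)
   66 px [281.  89.] mean [279.5 291.2 182.1] (array([279.3, 292.2]), array([28.3, 47. ]), 13.7)
   682 px [377. 123.] mean [631.9 340.1 188.9] (array([626.9, 346.8]), array([113.2, 100.4]), 9.0)
above
   296 px [265. 167.] mean [430.1  -8.8 175.5] (array([418.9,  -4.2]), array([ 27. , 138.2]), 73.5)
0.176
   6 px [264. 169.] mean [433.7 -19.4 179.5] (array([434. , -18.5]), array([ 4.8, 14.5]), 76.3)
   16 px [270. 170.] mean [451.1 -11.6 179.1] (array([453. , -12.4]), array([13.4, 18.7]), 12.8)
0.182
   133 px [263. 163.] mean [418.5  -5.  186.7] (array([417.7,  -4.3]), array([26.1, 62.8]), 73.5)
top
   746 px [165. 196.] mean [625.1 345.3 187.8] (array([627.1, 346.9]), array([111.3,  96. ]), 8.9)
   346 px [188. 264.] mean [377.3 279.5 187.9] (array([374.8, 290.1]), array([109.9,  64.2]), 10.1)
   69 px [172. 279.] mean [332.6 338.2 188.1] (array([334.4, 337.5]), array([42.6, 21. ]), 11.1)
above
   248 px [270. 245.] mean [413.3  -6.2 175.4] (array([416.5,  -6.8]), array([ 25.7, 136.3]), 74.7)
0.176
   8 px [271. 234.] mean [449.4 -15.8 179. ] (array([450.8, -14.6]), array([21. ,  7.3]), 84.3)
   5 px [270. 254.] mean [383.   -4.9 178.2] (array([383.1,  -5.2]), array([7.7, 6.2]), 21.1)
0.182
   114 px [270. 244.] mean [415.3  -6.6 186. ] (array([415.4,  -6.3]), array([25.2, 62.3]), 76.1)
```

View pics/e_scene.png

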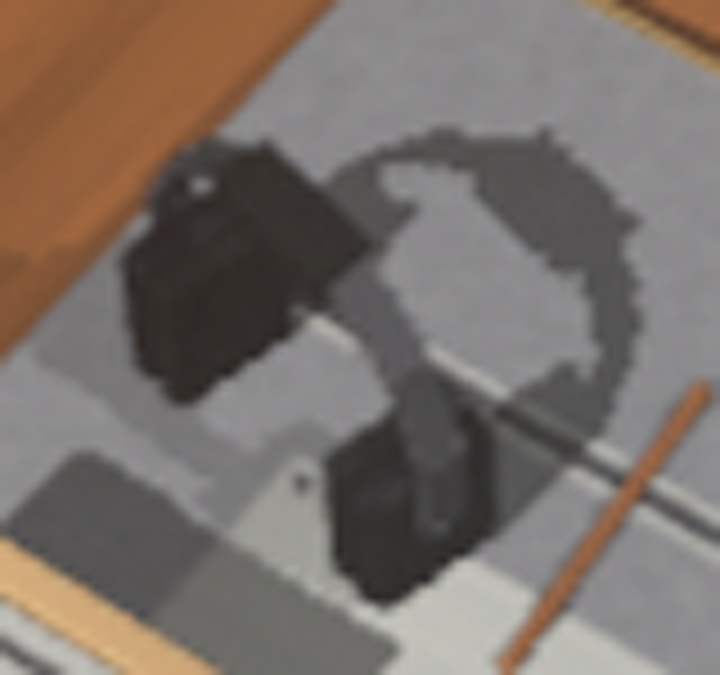

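View pics/e_top.png

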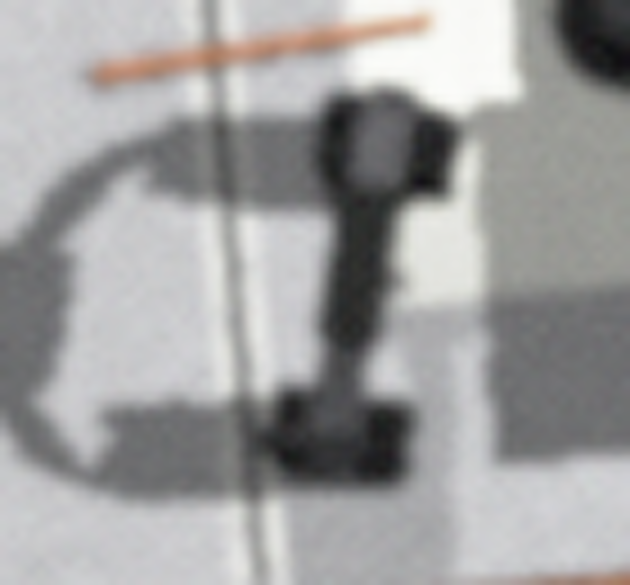

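Both saddles hang astride, centred within ~2 mm of the axis. The ear defenders' pad is seen at scene crop (290,210) and top crop (355,290): centre (416,-6), pad axis at -15°. Only one pair exists; nothing else is black and ear-shaped.

```bash
python3 - <<'E'
from h import *
plan([(416.5,-5.6,440,74.8)])
E
```

```text
t 31.6 TCP [369.7 305.9 470.3] yaw -80.8 tilt [ 0.002 -0.005 -1.   ] F [0.1 0.5 0.1] w 50.1 j6 1.94
-155.6 0.4 -0.2 31.9 314.8 3.7
```

Emit:
arm_command(commands="-155.6 0.4 -0.2 30 314.8 3.7 50;-155.6 0.4 -0.2 30 314.8 3.7 50;-155.6 0.4 -0.2 30 314.8 3.7 50;-155.6 0.4 -0.2 30 314.8 3.7 50;-155.6 0.4 -0.2 30 314.8 3.7 50;-155.6 0.4 -0.2 30 314.8 3.7 50;-155.6 0.4 -0.2 30 314.8 3.7 50;-155.6 0.4 -0.2 30 314.8 3.7 50;-155.6 0.4 -0.2 30 314.8 3.7 50;-155.6 0.4 -0.2 30 314.8 3.7 50;-155.6 0.4 -0.2 30 314.8 3.7 50;-155.6 0.4 -0.2 30 314.8 3.7 50;-155.6 0.4 -0.2 30 314.8 3.7 50;-155.6 0.4 -0.2 30 314.8 3.7 50;-155.6 0.4 -0.2 30 314.8 3.7 50;-155.6 0.4 -0.2 30 314.8 3.7 50;-155.6 0.4 -0.2 30 314.8 3.7 50;-155.6 0.4 -0.2 30 314.8 3.7 50;-155.6 0.4 -0.2 30 314.8 3.7 50;-155.6 0.4 -0.2 30 314.8 3.7 50")

```text
time: 33.55
tool_pos: [0.4165, -0.0054, 0.4415]
tcp_rot: [0.093, 0.701, -0.091, 0.701]
wrist_force: [-1.0, -1.3, 0.1]
gripper_width: 0.584
```

```bash
python3 - <<'E'
from meas import *
plan([(416.5,-5.6,342,74.8)])
c=capture("scene");P=cloud(c);save(c,"s16.png",(200,60,400,210),4);comps(P,.178,.2,(.25,.72,-.1,.5),30)
E
```

```text
t 33.5 TCP [416.5  -5.4 441.5] yaw 75.1 tilt [-0.001  0.002 -1.   ] F [-1.  -1.3  0.1] w 49.9 j6 -1.51
0.3 -0.1 -0.1 99.5 -0.4 0.1
   617 px [306.  98.] mean [379.2 300.  189.1] (array([374.3, 307.4]), array([112.4,  98.6]), 9.7)
   69 px [281.  90.] mean [280.7 288.3 181.6] (array([280.4, 288.5]), array([29.1, 41.3]), 7.5)
   671 px [376. 122.] mean [631.2 340.2 189. ] (array([629.1, 347.3]), array([110.3, 101.4]), 10.1)
   42 px [401. 131.] mean [713.5 360.5 181.6] (array([711.8, 357.9]), array([43.6, 15.8]), 89.4)
   160 px [263. 163.] mean [420.6  -6.1 185.5] (array([421.6,  -5.7]), array([28.5, 72.1]), 76.2)
```

View pics/s16.png

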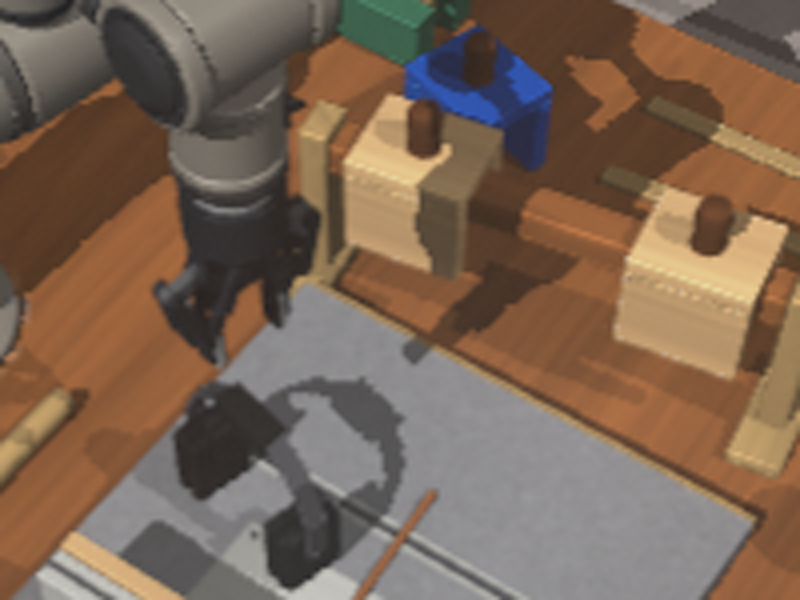

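The jaws are above the pad, aligned with its own y. Both hung saddles are in place. Descending to pinch the pad.

Emit:
arm_command(commands="0 0 0 40 -0.4 0 48;0 0 0 75 -0.4 0 48;0 0 0 92 -0.4 0 48;0 0 0 99.5 -0.4 0 48;0 0 0 99.5 -0.4 0 48;0 0 0 99.5 -0.4 0 18;0 0 0 99.5 -0.4 0 18;0 0 0 99.5 -0.4 0 18;0 0 0 99.5 -0.4 0 18;0 0 0 99.5 -0.4 0 18;0 0 0 99.5 -0.4 0 18", grip_force=50)

```text
time: 34.7
tool_pos: [0.4171, -0.0058, 0.3444]
tcp_rot: [0.094, 0.699, -0.093, 0.703]
wrist_force: [-0.2, -1.3, 7.0]
gripper_width: 0.287
```

Emit:
arm_command(commands="0 0 0 -5 0 0 18;0 0 0 -30 0 0 18;0 0 0 -70 0 0 18;0 0 0 -110 0 0 18;0 0 0 -150 0 0 18;0 0 0 -190 0 0 18;0 0 0 -195 0 0 18;0 0 0 -195 0 0 18")

```text
time: 35.5
tool_pos: [0.4161, -0.0059, 0.5388]
tcp_rot: [0.094, 0.7, -0.093, 0.702]
wrist_force: [-0.5, 0.0, -3.4]
gripper_width: 0.286
```

```bash
python3 - <<'E'
from meas import *
plan([(460,120,538,9.2),(499,325,538,9.2)])
c=capture("scene");P=cloud(c);save(c,"s17.png",(200,40,400,210),4);comps(P,.35,.40,(.3,.55,-.12,.12),30)
E
```

```text
t 35.5 TCP [416.1  -5.9 538.8] yaw 74.8 tilt [ 0.004  0.002 -1.   ] F [-0.5  0.  -3.4] w 24.4 j6 -1.51
65.6 0.1 -0.2 1.1 133.0 9.3
65.6 0.1 -0.2 1.6 341.0 -6.7
   318 px [263. 126.] mean [436.6 -10.5 375.8] (array([438.5,  -4.6]), array([82.7, 50.2]), 2.4)
```

View pics/s17.png

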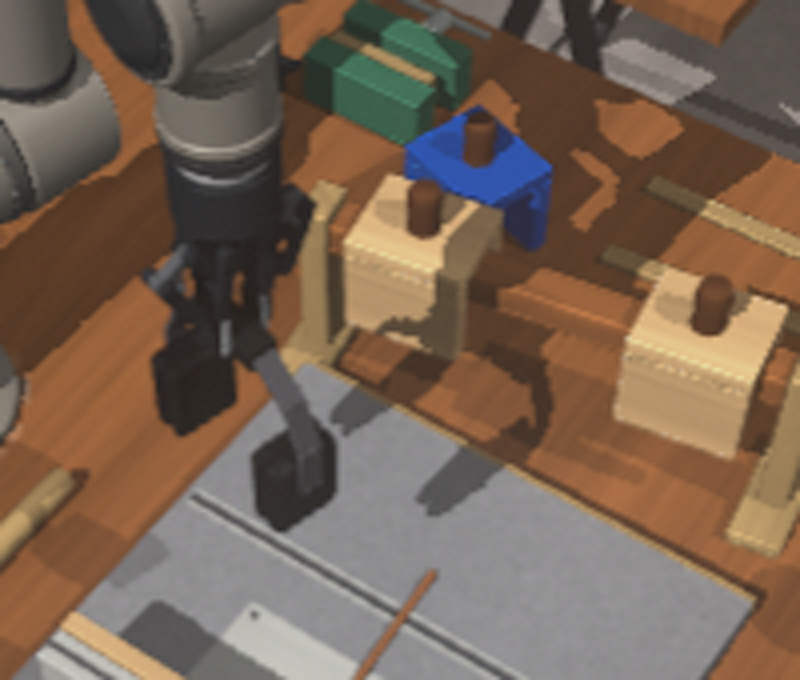

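The ear defenders are held level by the pad (crop (240,340)). Rotate and carry above the rail's middle.

Emit:
arm_command(commands="16 0 0 0 25 2 18;24 0 0 0 45 3 18;32 0 0 0 60 4 18;40 0 0 0 75 5 18;48 0 0 0 95 7 18;56 0 0 0 115 8 18;65.6 0 0 0 133 9 18;65.6 0 0 0 150 8 18;65.6 0 0 1 190 5 18;65.6 0 0 1 230 2 18;65.6 0 0 1 270 -1 18;65.6 0 0 1 300 -4 18;65.6 0 0 1 325 -6 18;65.6 0 0 1 341 -7 18;65.6 0 0 1 341 -7 18;65.6 0 0 1 341 -7 18;65.6 0 0 1 341 -7 18")

```text
time: 37.25
tool_pos: [0.499, 0.3242, 0.5372]
tcp_rot: [0.459, 0.538, -0.458, 0.538]
wrist_force: [-0.2, -0.6, -2.7]
gripper_width: 0.287
```

```bash
python3 - <<'E'
from meas import *
plan([(499,325,348,9.2)])
for n in("scene","top"):
    c=capture(n);P=cloud(c);save(c,"f_"+n+".png",(130,140,330,320) if n=="top" else (230,20,430,180),4)
    comps(P,.35,.41,(.35,.65,.18,.48),30);print();comps(P,.23,.33,(.35,.65,.18,.48),30)
E
```

```text
t 37.2 TCP [499.  324.2 537.2] yaw 9.2 tilt [ 0.001  0.001 -1.   ] F [-0.2 -0.6 -2.7] w 24.5 j6 0.29
-0.0 -0.0 -0.0 189.2 -0.0 -0.7
   307 px [344.  69.] mean [503.5 309.4 377.4] (array([500.9, 308.4]), array([90.9, 53.9]), 81.1)

   319 px [351.  81.] mean [500.9 378.7 272.7] (array([500.2, 379.9]), array([53.4, 41.3]), 59.8)
   36 px [306.  87.] mean [375.3 305.8 233.4] (array([375.8, 306.3]), array([23.6, 25.2]), 33.4)
   432 px [335. 104.] mean [514.9 256.6 279.6] (array([510.2, 264.3]), array([61. , 39.5]), 10.1)
   38 px [379. 112.] mean [628.5 345.9 233.6] (array([628.9, 345.2]), array([28. , 21.4]), 65.9)
   94 px [172. 219.] mean [505.9 285.4 365.6] (array([503.2, 285.8]), array([23.8, 45.9]), 0.3)

   48 px [161. 192.] mean [626.7 347.3 233.4] (array([627.8, 347.7]), array([24.1, 26.4]), 5.4)
   216 px [186. 223.] mean [500.6 257.7 290.2] (array([507.3, 262.1]), array([60.4, 38. ]), 7.1)
   120 px [146. 236.] mean [472.3 387.2 290.8] (array([477.4, 388. ]), array([43.7, 30.6]), 16.9)
```

View pics/f_scene.png

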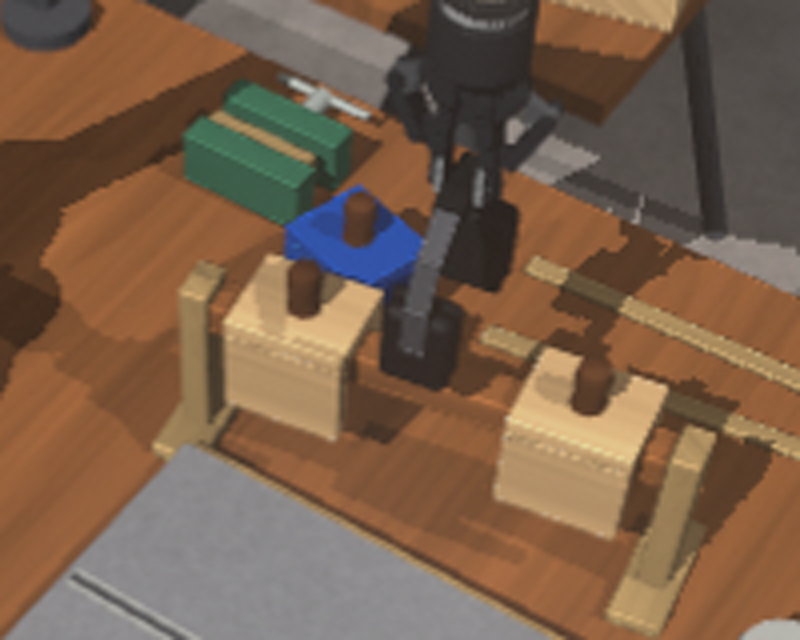

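View pics/f_top.png

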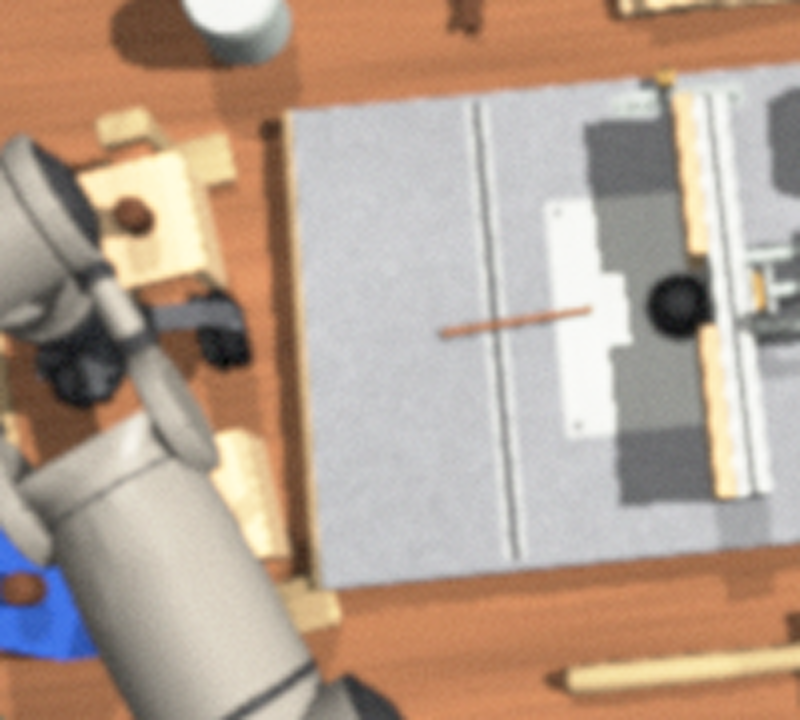

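The ear defenders are centred over the rail between the two saddles, a cup each side (scene crop (425,335) and (485,250)). Lowering.

Emit:
arm_command(commands="0 0 0 30 0 -0.7 18;0 0 0 70 0 -0.7 18;0 0 0 110 0 -0.7 18;0 0 0 145 0 -0.7 18;0 0 0 170 0 -0.7 18;0 0 0 180 0 -0.7 18;0 0 0 184 0 -0.7 18;0 0 0 187 0 -0.7 18;0 0 0 187 0 -0.7 18")

```text
time: 38.25
tool_pos: [0.4995, 0.3259, 0.3523]
tcp_rot: [0.46, 0.538, -0.457, 0.539]
wrist_force: [-0.5, 0.1, -2.6]
gripper_width: 0.286
```

```bash
python3 - <<'E'
from meas import *
plan([])
c=capture("scene");P=cloud(c);save(c,"s18.png",(250,50,430,190),4.4)
E
```

```text
t 38.2 TCP [499.5 325.9 352.3] yaw 9.2 tilt [ 0.004  0.003 -1.   ] F [-0.5  0.1 -2.6] w 24.4 j6 0.29
```

View pics/s18.png

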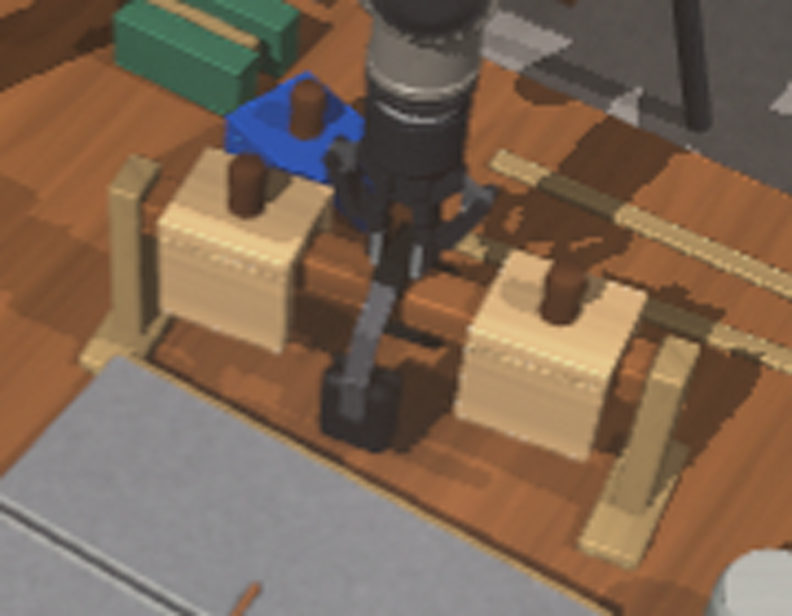

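Astride, with the pad just above the rail. Lower in small steps until the weight comes off.

Emit:
arm_command(commands="0 0 0 1 0 0 18;0 0 0 2 0 0 18;0 0 0 3 0 0 18;0 0 0 3 0 0 18")

```text
time: 38.7
tool_pos: [0.4993, 0.326, 0.3494]
tcp_rot: [0.46, 0.538, -0.457, 0.539]
wrist_force: [-2.1, -1.1, 4.7]
gripper_width: 0.285
```

Emit:
arm_command(commands="0 0 0 -0.5 0 0 42;0 0 0 -0.5 0 0 42;0 0 0 -0.5 0 0 42;0 0 0 -0.5 0 0 42;0 0 0 -25 0 0 42;0 0 0 -60 0 0 42;0 0 0 -110 0 0 42;0 0 0 -150 0 0 42;0 0 0 -150 0 0 42")

```text
time: 39.6
tool_pos: [0.4988, 0.3257, 0.5049]
tcp_rot: [0.463, 0.537, -0.453, 0.541]
wrist_force: [-0.6, 0.2, -0.9]
gripper_width: 0.489
```

```bash
python3 - <<'E'
from meas import *
plan([(380,-200,520,9.2)])
c=capture("scene");P=cloud(c);save(c,"s19.png",(250,50,430,190),4.4);comps(P,.178,.2,(.25,.75,.2,.5),20)
E
```

```text
t 39.6 TCP [498.8 325.7 504.9] yaw 9.2 tilt [ 0.013  0.007 -1.   ] F [-0.6  0.2 -0.9] w 41.8 j6 0.29
0.0 -0.3 -0.8 -20.4 -201.2 499.8
   612 px [306.  98.] mean [379.  300.3 189.1] (array([374.4, 306.9]), array([112.6, 100.3]), 9.6)
   69 px [281.  90.] mean [280.4 289.2 182.1] (array([280.2, 289.8]), array([27.1, 45. ]), 7.0)
   139 px [340. 109.] mean [503.  323.5 189.3] (array([502.3, 322.2]), array([26.8, 80.7]), 7.6)
   672 px [376. 122.] mean [631.5 340.  189. ] (array([628.2, 348.1]), array([110.5,  99.8]), 8.8)
   77 px [403. 131.] mean [719.7 361.4 182.4] (array([719.8, 362.4]), array([27.6, 46.8]), 7.5)
```

View pics/s19.png

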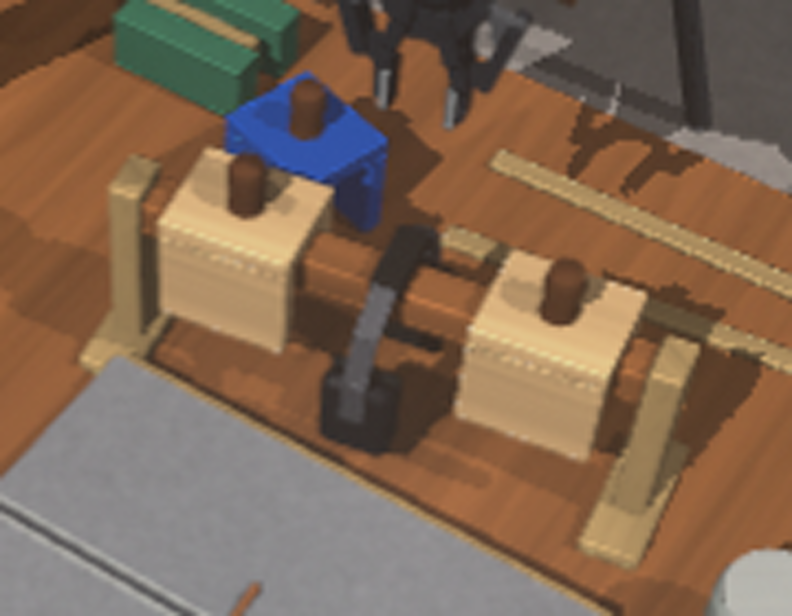

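All three hang. I'll move the arm clear and run the last checks.

Emit:
arm_command(commands="0 0 0 -15 -200 500 42;0 0 0 -15 -200 500 42;0 0 0 -15 -200 500 42;0 0 0 -15 -200 500 42;0 0 0 -15 -200 500 42;0 0 0 -15 -200 500 42;0 0 0 -15 -200 500 42;0 0 0 -15 -200 500 42;0 0 0 -15 -200 500 42;0 0 0 -15 -200 500 42;0 0 0 -15 -200 500 42;0 0 0 -15 -200 500 42;0 0 0 -15 -200 500 42;0 0 0 -15 -200 500 42")

```text
time: 41.05
tool_pos: [0.3817, -0.1992, 0.5112]
tcp_rot: [0.459, 0.539, -0.457, 0.538]
wrist_force: [-0.1, 0.4, -0.1]
gripper_width: 0.49
```

```bash
python3 - <<'E'
from face import *
plan([]);face()
for n in("scene","top"):
    c=capture(n);P=cloud(c);save(c,"z_"+n+".png")
    comps(P,.178,.2,(.25,.75,.2,.5),20)
    print("lock");comps(P,.118,.13,(.33,.47,-.38,-.2),4)
    print("left on deck");comps(P,.1,.2,(.3,.8,-.1,.2),20)
E
```

```text
t 41.0 TCP [ 381.7 -199.2  511.2] yaw 9.3 tilt [ 0.001  0.003 -1.   ] F [-0.1  0.4 -0.1] w 41.8 j6 -0.82
scene face [-141.0, -141.25, -141.25, -141.25, -141.25, -141.5] -141.25 marker edges -132.25 -156.0 dip -141.0
top face [-142.0, -141.0, -142.0, -141.25, -142.25, -141.0] -141.625 marker edges -133.5 -150.5 dip -137.25
   609 px [306.  98.] mean [378.9 300.5 189.1] (array([373.8, 308.1]), array([115.2, 100.3]), 7.0)
   65 px [280.  90.] mean [280.  289.  182.1] (array([280., 291.]), array([26.4, 45.7]), 10.6)
   143 px [340. 109.] mean [502.9 323.7 189.2] (array([500.8, 327.1]), array([28.3, 87.1]), 7.5)
   678 px [376. 123.] mean [631.5 339.8 189. ] (array([628.2, 346.2]), array([111.3,  98.7]), 8.0)
   71 px [403. 131.] mean [719.8 361.  181.7] (array([719.9, 361. ]), array([26.5, 45.7]), 11.7)
lock
   42 px [181. 239.] mean [ 356.  -335.5  122.8] (array([ 355.5, -335.7]), array([22.6, 19.3]), 31.7)
left on deck
   59 px [160. 171.] mean [718.2 361.1 181.6] (array([717.6, 361.9]), array([25.9, 44.1]), 11.7)
   745 px [165. 196.] mean [624.9 345.4 187.9] (array([628., 347.]), array([115.7,  96. ]), 9.2)
   163 px [173. 230.] mean [498.9 325.6 188.7] (array([500. , 328.1]), array([28.2, 80. ]), 8.6)
   820 px [181. 266.] mean [371.7 304.5 188. ] (array([372.6, 305.4]), array([110.3,  96.5]), 8.5)
   75 px [187. 294.] mean [277.4 288.9 181.4] (array([277.9, 288.8]), array([26.7, 46.5]), 6.2)
lock
   6 px [364. 255.] mean [ 347.4 -339.3  120.8] (array([ 347.2, -338.9]), array([ 3.2, 14.1]), 20.6)
left on deck
```

View pics/z_top.png

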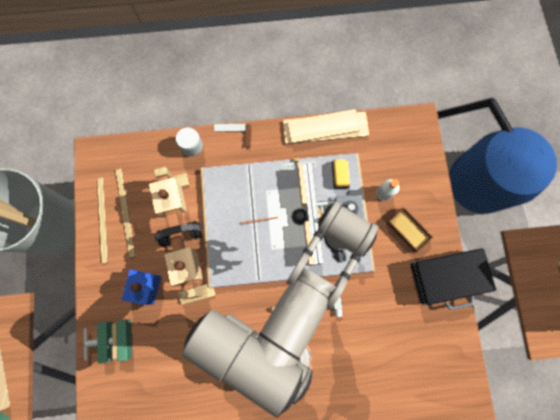

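View pics/z_scene.png

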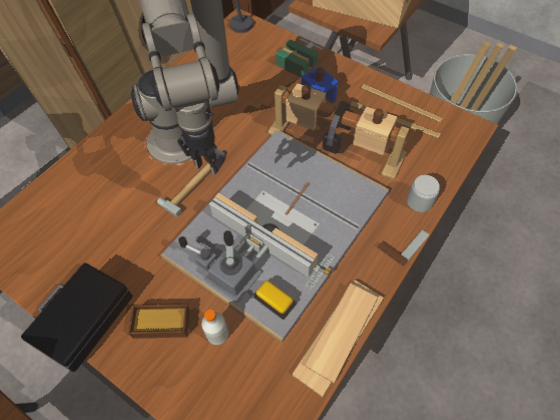

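Final views: the two plywood saddles and the ear defenders hang on the rail (top (165,196), (181,266), (173,230)). The deck front is clear, the lock knob is at its tight position, and the bystanders have not moved. Handing in.

```bash
python3 -c "
from h import *
sign_off()"
```

```text
the job is handed in; nothing more can be done
```

The router table is set up and handed in at about 41 s of the 210 s allowed. No verdict was reported.

**What I did:**
- I swung the fence lock free and cranked the fence back two turns, which put the pointer about 7–8 mm behind the marker.
- I cranked forward only, first about 320° and then another 36°, and swung the lock tight again.
- I hung both plywood saddles and the one pair of ear defenders astride the rail. The blue look-alike saddle was left alone.

**Last checks:**
- **Pointer on the mark:** the two cameras differ a little. The scene camera puts the pointer about 0.5 mm behind the marker line. The top camera put it about 0.6 mm ahead just after cranking and about level at the end. I measured this from the fence's face, because the pointer tip itself was too small to see clearly.
- **Play taken up:** I did not measure the nut. The fence moved 1 mm for the final 1 mm of forward crank, so the nut should be bearing forward.
- **Lock:** the knob is back within 1 mm of its starting tight position.
- **Hung pieces:** all three sit within about 3 mm of the rail axis, on the rail at the right height. They had not moved between looks, and the arm was clear of everything.
- **Bystanders:** by eye, the sanding block, brad box and glue bottle are where they started.

No check failed.

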